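# Gather the detached fragments in the spout corner of the collecting tray

### The job

Pick up the one dark wooden fragment that has been left lying on the table and set it down (do not drop it) in the grey collecting tray with the other three, while the tray stands flat. Then grip the tray by a wall, lift it a hand's breadth clear of the table and tilt it until all four fragments have slid together into the corner with the pouring spout, none lost. Finish while still holding the tray up there, tilted and still, so that I can take the fragments from that corner; leave everything else on the table where it is.

Things in the scene. Friction and masses are not known exactly. Their poses are not given: they have to be found in the camera images.
- tray: Grey plastic tray, open on top, loose, 0.24 kg: 200 (x) x 150 (y) mm outside, 40 mm high. Floor 4 mm thick; straight upright walls 9 mm thick, 40 mm high: grip one from above, a finger inside and one outside. Origin: centre of the underside, z up. Its (-x, -y) corner is cut at 45 degrees by the pouring spout, a 26 mm high wall with a flared lip; the other corners are square
- tray_spout (a point): middle of the spout corner, on the inner floor at the foot of the spout wall; in the tray's frame (-73, -48, 4) mm. The tray is slippery: a free fragment slides at 8 to 13 degrees of tilt; rubbing along a wall or each other they need 25 to 35 degrees with the spout lowest, and a little rocking to either side frees any that jam. Gripped with 60 N or more it does not swing
- tray_rim_end (a point): the middle of the top edge of the tray's short wall at +x (far from the spout); in the tray's frame at (95.5, 0, 40) mm. The wall's normal is the tray's x
- tray_rim_side (a point): the middle of the top edge of the tray's long wall at +y (far from the spout); in the tray's frame at (0, 70.5, 40) mm. The wall's normal is the tray's y
- knob: dark brown wood fragment with a tan mark, smooth, alone on the table among the small bystanders: a round turned end knob standing upright, 30 mm high, 30 mm across at the head (0 to 8 mm above its middle) and 24 mm at the foot, 15 g. Origin: its centre, 15 mm above what it stands on. It may topple in the tray, which does no harm
- toggle: dark brown wood fragment with a tan mark, smooth, lying in the tray: a rounded block 32 x 20 x 15 mm (x, y, z), 11 g. Origin: its centre
- stub: dark brown wood fragment with a tan mark, smooth, lying in the tray: a square stick 30 x 14 x 14 mm (x, y, z), 10 g. Origin: its centre
- disc: dark brown wood fragment with a tan mark, smooth, lying flat in the tray: a disc 28 mm across and 12 mm thick, 10 g. Origin: its centre
- jar: bystander, to be left alone: closed amber glass jar with a white cap, 44 mm across, 45 mm high. Origin: centre of its underside
- weight: bystander: brass weight with a small knob on top, 38 mm across, 40 mm high. Origin: centre of its underside
- dish: bystander: small empty white ceramic dish, 52 mm across, 22 mm high. Origin: centre of its underside
- brush: bystander: wooden-handled brush lying flat, about 190 mm long along its x. Origin: under its middle
- tweezers: bystander: steel tweezers lying flat, about 125 mm long along x, 8 mm high. Origin: under the middle
- loupe: bystander: hand lens with a wooden handle lying flat, about 145 mm long along x, 10 mm high. Origin: under the middle
- brushpot: bystander: steel pot 72 mm across and 90 mm high with four brushes standing in it, about 0.21 m high in all. Origin: centre of its underside

How it is judged:
By the outcome, as a careful person would: the job done as asked, in the order asked, and still so for the second after the job is handed in, while the arm keeps its last pose, push and grip.
It also fails if it takes over 61 s, if anything falls off the work surface, if the arm or the gripper's body presses on something with over 40 N, if the wrist force passes 120 N, or if a joint passes its speed limit or range.

### The arm

A 7-joint arm with a two-finger parallel gripper is mounted at the origin on the work surface. World frame = base frame: x ahead of the robot, y to its left, z up, the work surface at z = 0. Lengths are in m, angles in rad, forces in N, time in s.
With the tool pointing down it reaches from about 0.425 to 0.925 m from the base axis. Payload 6.8 kg.
Tool frame: the origin (TCP) lies midway between the tips of the shut fingers; the grasp point (between the pads) lies 19 mm behind it; z points along the fingers, y is the direction in which the jaws open and shut (so a half turn about z gives the same grasp; the last joint's range is limited). The gripper opens to 85 mm and grips with 20 to 120 N. Pads are 22 mm wide; open, the fingers measure 114 mm over their backs; the gripper's body (76 mm by 85 mm) begins 54 mm behind the grasp point. The pads swing forward as they close: fully open they stand 13 mm farther back than shut.
Start: joints at [-1.269, 0.477, 0.022, 1.555, -0.011, 1.109, -0.083], TCP at [0.269, 0.619, 0.231] pointing down, gripper open.
Joint ranges: [-2.96, 2.96], [-0.34, 2.1], [-1.41, 1.46], [0.24, 2.44], [-1.37, 4.51], [0.17, 1.92], [-2.96, 2.96]. Speed limits (rad/s): [2.39, 2.39, 3.14, 3.14, 3.14, 3.14, 3.14].

### API

Orientations are given as a unit quaternion [w, x, y, z].
In Python, from rig import observe, capture, camera_params, robot, regions_of gives the robot as it stands.
- The arm moves only by the tool carry_out, never from a script. Its argument "deltas" is text: rows parted by semicolons, each of 5 numbers parted by spaces: the gripper command: -1 is fully open, 1 is shut, values between are in proportion, then the shift along the tool's x, y, z as a fraction of full scale, then the turn about the tool's z as a fraction of full scale. In form: gripper tx ty tz spin; .... A call has 1 to 8 rows; each row is the pose to reach, as a shift and turn from the pose commanded when the call began, along the tool's axes at that moment, turning the shorter way round; what a row does not reach only later rows make up. Full scale, the value 1, is 500 mm for a shift and 180 degrees for a turn. A row lasts 1/12 s, in which the tool goes at most 41.7 mm and 7.16 degrees, less where a joint would pass 70% of its speed; a pose out of reach is approached as far as the arm can. A call with a number of a shift or a turn outside -1 to 1 is refused whole. A call with a gripper value outside its range is refused whole. The fingers move at their own pace and stop on an object; "force" is the grip in N (left out, the last holds). Time passes only in rows, so rows that repeat a pose let the fingers close. It gives the time, the measured TCP pose, the force and the opening at its end, in the units of the state.
- observe(): the state, without advancing time (a new reading comes with each control period).
- capture(name): name is "side" or "top"; returns (picture, depth): 480x640x3 uint8, blue, green, red; 480x640 float32, m along the optical axis (not along the pixel's ray), 0 where there is no reading.
- camera_params(name): a dict with "fovy" (degrees; the focal length in pixels is half the picture's height over the tangent of half this angle, whatever the lens; pixels are square), "cx", "cy" (the principal point, pixels), "k1" (the pictures are not rectified: a ray, as slopes to the right and down, at radius r is drawn at 1 + k1 r^2 times it, then the intrinsics apply), "R" (3x3) and "t" (3): a world point X has camera coordinates R X + t. Camera axes: x right, y down, z forward; pixel columns grow to the right and rows downward; lengths in m; the calibration is good to about 2 mm. A picture is of the moment at which its call begins. camera_params takes no time and is no camera call.
- robot.finish_job(): hands the job in, once; it reports no verdict.
Trained networks look in the newest picture that a camera, given by its name, has taken for a name from the list of things; names that differ only in an ending like _2 or _b are one class to them, and where a whole thing is asked for, a point or a joint stands for the part that bears it (a point fixed in the world has none). Each returns a list of dicts, best first, with "confidence" (0 to 1); they miss things now and then, are a little off and sometimes report something else, mostly with a low value. They report only what shows in the picture. A call takes as long as a camera call.
- regions_of(name, camera): "mask" (480x640 bool, what is visible of it) and "point" ([column, row] in pixels, amid what is visible of it).
The state is a dict: "t": time; "q": joint angles; "joint_vel": joint speeds; "tau": joint torques, N m; "tcp_pos": TCP position; "tool_rot": TCP orientation; "ft_force": force on the tool from outside, world axes, zero at the start; "ft_torque": the same for the moment, N m; "gripper_width": finger opening in m.
Only numpy, scipy, OpenCV 4.12 (cv2) and the standard library are available. Lean on these libraries where they do the work, as an engineer would, in place of code of your own. Each camera call takes 0.05 s, during which the arm holds its last target.

## Working session

There is one attempt and no reset: what is moved stays moved. The work goes in short steps, Python scripts to look and compute and a tool call to move; the robot and the scene stay as the last step left them, time stands still between calls to the robot, and variables do not carry over. Pictures are saved under pics/ and viewed, and the job is handed in when it is done.

Besides the shell and the picture viewer there is one more tool, called in YAML: its name, and indented under it one key for each argument. carry_out: Moves the arm, as the interface text tells. Shift numbers are shares of 500 mm and turn numbers shares of 180 degrees, none past 1 either way. Its arguments: {"type":"object","properties":{"deltas":{"type":"string"},"force":{"type":"number"}},"required":["deltas"]}

```bash
ls; mkdir -p pics; python3 - <<'E'
from rig import *
import cv2
print(observe())
for n in("side","top"):
    p,d=capture(n); cv2.imwrite(f"pics/{n}0.png",p); print(n,camera_params(n))
E
```

```text
pics
{'t': 0.0, 'q': array([-1.2690468 ,  0.47780957,  0.02232386,  1.55647106, -0.01149779,
        1.10929818, -0.08307826]), 'joint_vel': array([-7.68691314e-04,  7.55466341e-05,  1.42849308e-05, -1.95075356e-04,
       -6.39021913e-06, -3.03979836e-04, -1.71611661e-03]), 'tau': array([ 1.86537891e-04, -5.96459198e+01,  1.60798822e+00, -2.81186932e+01,
        1.24080377e-02,  9.29700269e-03,  8.88861081e-06]), 'tcp_pos': array([0.26873379, 0.61854052, 0.23031078]), 'tool_rot': array([-1.23199745e-04,  2.03464905e-01,  9.79081799e-01, -9.20894276e-04]), 'ft_force': array([-0.42029479,  0.84725132,  0.04926365]), 'ft_torque': array([-0.06593135, -0.00252395,  0.06752218]), 'gripper_width': 0.08528575181355706}
side {'fovy': 45.16579033637627, 'cx': 323.0152439333207, 'cy': 236.72045080899156, 'k1': -0.17301516581707616, 'R': array([[ 0.98259404, -0.18540476,  0.01157704],
       [-0.13609934, -0.76090401, -0.6344305 ],
       [ 0.12643545,  0.621812  , -0.77289321]]), 't': array([-0.58242445,  0.08970494,  1.26393679])}
top {'fovy': 54.35950263871892, 'cx': 322.583159068121, 'cy': 236.56184223054592, 'k1': -0.008257288910562061, 'R': array([[-0.03482428, -0.99939182,  0.00180766],
       [-0.97388189,  0.03352919, -0.22456594],
       [ 0.22436875, -0.0095808 , -0.97445722]]), 't': array([-0.00411338,  0.60177507,  0.92204076])}
```

View pics/side0.png

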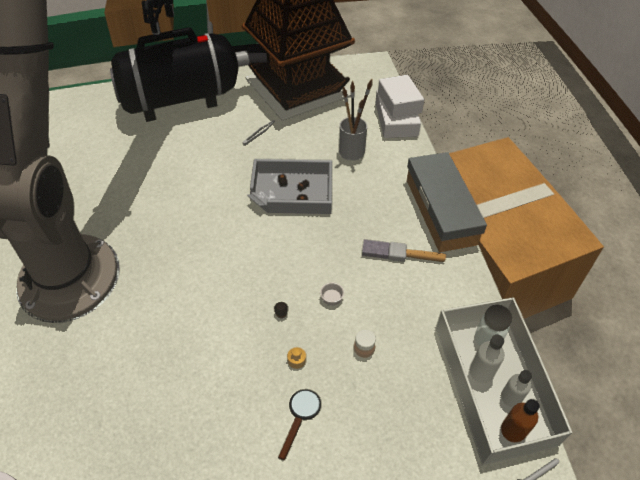

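View pics/top0.png

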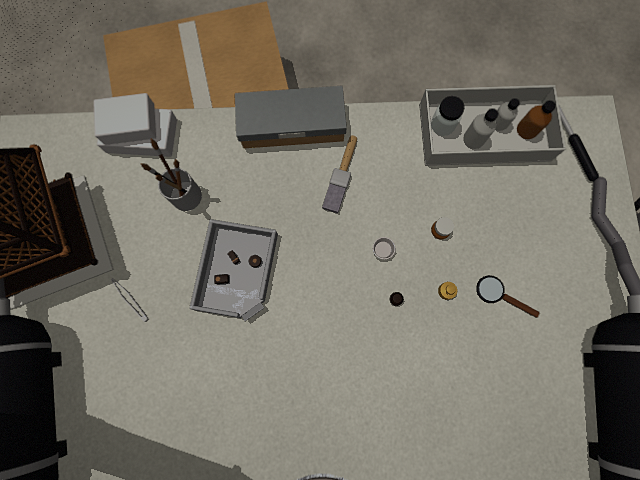

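```bash
cat > h.py <<'E'
import numpy as np, cv2
from rig import *
def cam(n):
    c=camera_params(n); f=240/np.tan(np.radians(c['fovy']/2)); return c,f
def und(n,pts):
    c,f=cam(n); K=np.array([[f,0,c['cx']],[0,f,c['cy']],[0,0,1]])
    return cv2.undistortPoints(np.array(pts,float).reshape(-1,1,2),K,np.array([c['k1'],0,0,0,0])).reshape(-1,2)
def onz(n,pts,z):
    c,f=cam(n); u=und(n,pts); d=np.c_[u,np.ones(len(u))]@c['R']; o=-c['R'].T@c['t']
    return o+d*((z-o[2])/d[:,2])[:,None]
def proj(n,X):
    c,f=cam(n); K=np.array([[f,0,c['cx']],[0,f,c['cy']],[0,0,1]])
    r,_=cv2.Rodrigues(c['R']); return cv2.projectPoints(np.array(X,float).reshape(-1,1,3),r,c['t'],K,np.array([c['k1'],0,0,0,0]))[0].reshape(-1,2)
def cloud(n,depth,mask):
    c,f=cam(n); v,u=np.where(mask&(depth>0)); q=und(n,np.c_[u,v]); z=depth[v,u]
    return (np.c_[q*z[:,None],z]-c['t'])@c['R']
E
python3 - <<'E'
from h import *
for n in("top","side"):
    p,d=capture(n)
    np.save(f"d_{n}.npy",d); cv2.imwrite(f"p_{n}.png",p)
    for o in ("tray","knob","toggle","stub","disc","jar","weight","dish","brushpot","tweezers","brush"):
        for r in regions_of(o,n)[:1]:
            P=cloud(n,d,r['mask']); 
            print(n,o,round(r['confidence'],2),np.round(r['point']),len(P),np.round(np.median(P,0),3),np.round(P.min(0),3),np.round(P.max(0),3)) if len(P) else print(n,o,'nodepth')
            if o in('tray','knob'): np.save(f"m_{o}_{n}.npy",r['mask'])
E
```

```text
top tray 0.98 [235. 272.] 6283 [0.546 0.174 0.004] [ 0.434  0.077 -0.006] [0.667 0.273 0.045]
top knob 0.72 [397. 298.] 144 [ 0.47  -0.178  0.028] [ 0.456 -0.197  0.004] [ 0.484 -0.166  0.032]
top toggle 0.71 [493. 296.] 850 [ 0.474 -0.401  0.008] [ 0.422 -0.489 -0.003] [ 0.516 -0.361  0.014]
top stub 0.45 [234. 259.] 71 [0.574 0.174 0.017] [0.562 0.163 0.011] [0.588 0.183 0.022]
top disc 0.52 [253. 261.] 137 [0.563 0.127 0.015] [ 0.55   0.114 -0.   ] [0.577 0.14  0.019]
top jar 0.15 [383. 247.] 443 [ 0.584 -0.162  0.006] [ 0.557 -0.191 -0.006] [ 0.612 -0.135  0.025]
top weight 0.73 [447. 290.] 294 [ 0.482 -0.289  0.022] [ 0.466 -0.32  -0.003] [ 0.503 -0.275  0.043]
top dish 0.69 [448. 292.] 266 [ 0.482 -0.29   0.023] [ 0.466 -0.314 -0.002] [ 0.502 -0.275  0.043]
top brushpot 0.83 [176. 183.] 1748 [0.725 0.286 0.067] [ 0.688  0.25  -0.006] [0.843 0.396 0.225]
top tweezers 0.71 [233. 270.] 6304 [0.546 0.174 0.004] [ 0.437  0.077 -0.006] [0.658 0.263 0.045]
side tray 0.73 [292. 185.] 4104 [0.549 0.181 0.009] [ 0.436  0.076 -0.004] [0.656 0.303 0.048]
side knob 0.48 [280. 308.] 177 [ 0.
[... 152 characters left out ...]
-0.122  0.028]
side stub 0.7 [292. 185.] 4029 [0.548 0.181 0.009] [ 0.436  0.076 -0.004] [0.654 0.304 0.048]
side jar 0.82 [364. 344.] 522 [ 0.618 -0.299  0.041] [ 0.6   -0.314 -0.004] [ 0.649 -0.255  0.051]
side weight 0.78 [297. 357.] 353 [ 0.483 -0.299  0.023] [ 0.465 -0.313 -0.001] [ 0.503 -0.275  0.044]
side dish 0.9 [331. 294.] 422 [ 0.582 -0.153  0.01 ] [ 0.558 -0.185 -0.003] [ 0.606 -0.131  0.028]
side brushpot 0.65 [351. 129.] 1412 [0.721 0.274 0.074] [ 0.686  0.247 -0.002] [0.847 0.575 0.225]
side tweezers 0.62 [254. 135.] 109 [0.474 0.392 0.006] [ 0.442  0.363 -0.005] [0.53  0.447 0.014]
side brush 0.7 [293. 183.] 3962 [0.548 0.181 0.009] [ 0.438  0.076 -0.004] [0.654 0.265 0.048]
```

```bash
python3 - <<'E'
import cv2
p=cv2.imread("p_top.png"); cv2.imwrite("pics/tz.png",cv2.resize(p[205:335,175:295],None,fx=5,fy=5,interpolation=2)[:600,:])
E
```

```text
(no output)
```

View pics/tz.png

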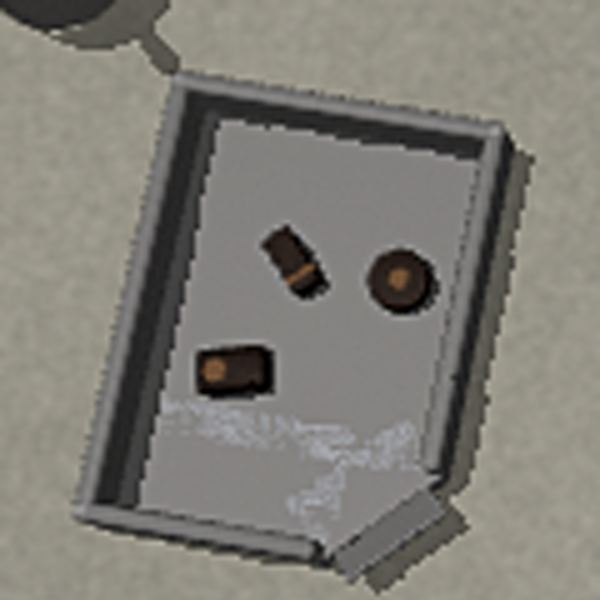

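```bash
python3 - <<'E'
from h import *
d=np.load("d_top.npy"); m=np.load("m_tray_top.npy"); p=cv2.imread("p_top.png")
P=cloud("top",d,m); w=P[P[:,2]>0.032]
print(len(w),cv2.minAreaRect((w[:,:2]*1000).astype(np.float32)))
K=cloud("top",d,np.load("m_knob_top.npy")); K=K[K[:,2]>.024]; print(K.mean(0),cv2.minEnclosingCircle((K[:,:2]*1000).astype(np.float32)))
K=cloud("side",np.load("d_side.npy"),np.load("m_knob_side.npy")); K=K[K[:,2]>.026]; print(K.mean(0),cv2.minEnclosingCircle((K[:,:2]*1000).astype(np.float32)))
E
```

```text
1200 ((545.8009033203125, 168.94949340820312), (152.50341796875, 201.04287719726562), 78.5261459350586)
[ 0.46957483 -0.17888481  0.02815653] ((469.926025390625, -178.93748474121094), 13.9182767868042)
[ 0.46963849 -0.18037142  0.02927711] ((470.60321044921875, -181.2292022705078), 13.82064437866211)
```

```bash
cat >> h.py <<'E'
from scipy.spatial.transform import Rotation as Ro
def Rt(o): return Ro.from_quat(np.array(o['tool_rot'])[[1,2,3,0]]).as_matrix()
def go(X,yaz=None):
    o=observe(); R=Rt(o); d=R.T@(np.array(X)-o['tcp_pos'])/.5
    s=0
    if yaz is not None:
        c=np.degrees(np.arctan2(R[1,1],R[0,1])); s=-((yaz-c+90)%180-90)/180
    print("tcp",np.round(o['tcp_pos'],4),"yaz",round(np.degrees(np.arctan2(R[1,1],R[0,1])),1),"tilt",round(np.degrees(np.arccos(-R[2,2])),2),"delta",np.round(d,4),"spin",round(s,4),"rows",round(np.linalg.norm(d)*.5/.0417,1),round(abs(s)*180/7.16,1),"q",np.round(o['q'],2),'w',round(o['gripper_width'],4),'t',round(o['t'],2))
E
python3 - <<'E'
from h import *
c=[[180,75],[500,130],[80,515]]
pts=np.array(c)/5+[175,205]
P=onz("top",pts,.04); print(np.round(P,4)); print(np.linalg.norm(P[0]-P[1]),np.linalg.norm(P[0]-P[2]),"yaw",np.degrees(np.arctan2(*(P[0]-P[2])[1::-1])),"cen",(P[1]+P[2])/2)
go([.62,.19,.40],0)
for n,q in(("toggle",(235,372)),("stub",(295,265)),("disc",(402,282))):
    print(n,onz("top",[np.array(q)/5+[175,205]],.014))
E
```

```text
[[0.6536 0.2188 0.04  ]
 [0.6239 0.0784 0.04  ]
 [0.4629 0.2574 0.04  ]]
0.14352906246140945 0.19458084001374296 yaw -11.443106671937016 cen [0.54339869 0.16787158 0.04      ]
tcp [0.269  0.6191 0.2313] yaz 66.5 tilt 0.0 delta [-0.9859 -0.5074 -0.3374] spin 0.3695 rows 13.9 9.3 q [-1.27  0.48  0.02  1.56 -0.01  1.11 -0.08] w 0.0852 t 1.3
toggle [[0.52506982 0.19827725 0.014     ]]
stub [[0.5718551  0.17233246 0.014     ]]
disc [[0.56258629 0.12496934 0.014     ]]
```

carry_out:
  deltas: "-1 -0.1 -0.05 -0.2 0.1; -1 -0.99 -0.51 -0.34 0.37; -1 -0.99 -0.51 -0.34 0.37; -1 -0.99 -0.51 -0.34 0.37; -1 -0.99 -0.51 -0.34 0.37; -1 -0.99 -0.51 -0.34 0.37; -1 -0.99 -0.51 -0.34 0.37; -1 -0.99 -0.51 -0.34 0.37"
  force: 30

```text
t: 1.97
tcp_pos: [0.4619, 0.3826, 0.339]
tool_rot: [-0.0, 0.65, 0.76, 0.0]
ft_force: [0.7, 0.8, 0.5]
gripper_width: 0.0855
```

```bash
python3 -c "
from h import *
go([.62,.19,.40],0)"
```

```text
tcp [0.4619 0.3826 0.339 ] yaz 8.9 tilt 0.05 delta [-0.4293  0.253  -0.1221] spin 0.0493 rows 6.2 1.2 q [-1.05  0.27  0.32  1.62 -0.09  1.26 -0.56] w 0.0855 t 1.97
```

```bash
python3 -c "
from h import *
go([.9,.28,.6],0)"
```

```text
tcp [0.4619 0.3826 0.339 ] yaz 8.9 tilt 0.05 delta [-0.3375  0.8342 -0.5219] spin 0.0493 rows 12.5 1.2 q [-1.05  0.27  0.32  1.62 -0.09  1.26 -0.56] w 0.0855 t 1.97
```

carry_out:
  deltas: "-1 -0.34 0.83 -0.52 0.05; -1 -0.34 0.83 -0.52 0.05; -1 -0.34 0.83 -0.52 0.05; -1 -0.34 0.83 -0.52 0.05; -1 -0.34 0.83 -0.52 0.05; -1 -0.34 0.83 -0.52 0.05; -1 -0.34 0.83 -0.52 0.05; -1 -0.34 0.83 -0.52 0.05"

```text
t: 2.63
tcp_pos: [0.739, 0.3198, 0.5045]
tool_rot: [0.0, 0.706, 0.708, 0.001]
ft_force: [2.1, 0.8, 0.9]
gripper_width: 0.0856
```

```bash
python3 -c "
from h import *
go([.9,.28,.6],0)"
```

```text
tcp [0.739  0.3198 0.5045] yaz 0.2 tilt 0.08 delta [-0.0808  0.3219 -0.1906] spin 0.0012 rows 4.6 0.0 q [-0.62  0.71  0.42  0.62 -0.28  1.84 -0.37] w 0.0856 t 2.63
```

carry_out:
  deltas: "-1 -0.1 0.5 -0.4 0; -1 -0.1 0.5 -0.4 0; -1 -0.1 0.5 -0.4 0; -1 -0.1 0.5 -0.4 0; -1 -0.1 0.5 -0.4 0; -1 -0.1 0.5 -0.4 0"

```text
t: 3.13
tcp_pos: [0.7984, 0.2567, 0.5242]
tool_rot: [0.01, 0.706, 0.708, 0.02]
ft_force: [-0.9, -0.3, -0.5]
gripper_width: 0.0854
```

```bash
python3 -c "
from h import *
go([.9,.28,.6],0)"
```

```text
tcp [0.7984 0.2567 0.5242] yaz 0.1 tilt 2.59 delta [ 0.048   0.2097 -0.142 ] spin 0.0008 rows 3.1 0.0 q [-0.46  0.8   0.36  0.4  -0.27  1.92 -0.31] w 0.0854 t 3.13
```

carry_out:
  deltas: "-1 0 1 -0.8 0; -1 0 1 -0.8 0; -1 0 1 -0.8 0; -1 0 1 -0.8 0; -1 0 1 -0.8 0; -1 0 1 -0.8 0"

```text
t: 3.63
tcp_pos: [0.8283, 0.2181, 0.5329]
tool_rot: [0.022, 0.705, 0.708, 0.04]
ft_force: [-0.3, -0.7, 0.7]
gripper_width: 0.0857
```

```bash
python3 -c "
from h import *
go([.9,.28,.6],0)
print(Rt(observe())[:,2])"
```

```text
tcp [0.8283 0.2181 0.5329] yaz 0.1 tilt 5.21 delta [ 0.1267  0.1548 -0.118 ] spin 0.0007 rows 2.8 0.0 q [-0.4   0.84  0.4   0.32 -0.33  1.92 -0.26] w 0.0857 t 3.63
[ 0.08701051  0.02615604 -0.99586396]
```

carry_out:
  deltas: "-1 0 1 -1 0; -1 0 1 -1 0; -1 0 1 -1 0; -1 0 1 -1 0; -1 0 1 -1 0; -1 0 1 -1 0; -1 0 1 -1 0; -1 0 1 -1 0"

```text
t: 4.3
tcp_pos: [0.8305, 0.1741, 0.5674]
tool_rot: [0.034, 0.704, 0.707, 0.059]
ft_force: [-0.3, 0.0, -0.6]
gripper_width: 0.0859
```

```bash
python3 -c "
from h import *
go([.9,.28,.6],0)
print(Rt(observe())[:,2])"
```

```text
tcp [0.8305 0.1741 0.5674] yaz 0.0 tilt 7.83 delta [ 0.2131  0.1465 -0.0387] spin 0.0003 rows 3.1 0.0 q [-0.35  0.8   0.41  0.31 -0.34  1.92 -0.21] w 0.0859 t 4.3
[ 0.13134256  0.03586031 -0.99068823]
```

```bash
python3 -c "
from h import *
go([.41,.112,.4],0)"
```

```text
tcp [0.8305 0.1741 0.5674] yaz 0.0 tilt 7.83 delta [-0.1314 -0.8779  0.2168] spin 0.0003 rows 11.0 0.0 q [-0.35  0.8   0.41  0.31 -0.34  1.92 -0.21] w 0.0859 t 4.3
```

carry_out:
  deltas: "-1 -0.13 -0.88 0.22 0; -1 -0.13 -0.88 0.22 0; -1 -0.13 -0.88 0.22 0; -1 -0.13 -0.88 0.22 0; -1 -0.13 -0.88 0.22 0; -1 -0.13 -0.88 0.22 0; -1 -0.13 -0.88 0.22 0; -1 -0.13 -0.88 0.22 0"

```text
t: 4.97
tcp_pos: [0.5629, 0.1364, 0.4608]
tool_rot: [0.034, 0.704, 0.707, 0.059]
ft_force: [-0.1, -0.1, 1.0]
gripper_width: 0.0854
```

```bash
python3 -c "
from h import *
go([.3,.08,.3],0)"
```

```text
tcp [0.5629 0.1364 0.4608] yaz 0.1 tilt 7.84 delta [-0.1204 -0.5638  0.2453] spin 0.0007 rows 7.5 0.0 q [-0.73  0.1   0.43  1.57 -0.04  1.34 -0.3 ] w 0.0854 t 4.97
```

carry_out:
  deltas: "-1 -0.14 -0.66 0.25 0; -1 -0.14 -0.66 0.25 0; -1 -0.14 -0.66 0.25 0; -1 -0.14 -0.66 0.25 0; -1 -0.14 -0.66 0.25 0; -1 -0.14 -0.66 0.25 0; -1 -0.14 -0.66 0.25 0; -1 -0.14 -0.66 0.25 0"

```text
t: 5.63
tcp_pos: [0.3128, 0.0837, 0.3258]
tool_rot: [0.033, 0.701, 0.71, 0.06]
ft_force: [-0.2, -1.0, 1.3]
gripper_width: 0.0855
```

```bash
python3 -c "
from h import *
go([.2,.08,.3],0)"
```

```text
tcp [0.3128 0.0837 0.3258] yaz 0.5 tilt 7.85 delta [-0.0061 -0.2305  0.0213] spin 0.0029 rows 2.8 0.1 q [-0.5  -0.33  0.02  2.23  0.04  1.12 -0.49] w 0.0855 t 5.63
```

carry_out:
  deltas: "-1 -0.1 -0.6 0 0; -1 -0.1 -0.6 0 0; -1 -0.1 -0.6 0 0; -1 -0.1 -0.6 0 0"

```text
t: 5.97
tcp_pos: [0.2849, 0.0875, 0.3033]
tool_rot: [0.028, 0.703, 0.71, 0.046]
ft_force: [-0.0, 0.7, 0.8]
gripper_width: 0.0859
```

```bash
python3 -c "
from h import *
go([.2,.08,.3],0)
print(Rt(observe())[:,2])"
```

```text
tcp [0.2849 0.0875 0.3033] yaz 0.5 tilt 6.21 delta [-0.0132 -0.1696 -0.0117] spin 0.0028 rows 2.0 0.1 q [ 0.06 -0.34 -0.43  2.26 -0.14  1.08 -0.29] w 0.0859 t 5.97
[ 0.10482081  0.02680284 -0.99412987]
```

carry_out:
  deltas: "-1 -0.05 -0.6 0 0; -1 -0.05 -0.6 0 0; -1 -0.05 -0.6 0 0"

```text
t: 6.22
tcp_pos: [0.2595, 0.0994, 0.2822]
tool_rot: [0.016, 0.695, 0.718, 0.036]
ft_force: [-0.0, 1.5, 0.1]
gripper_width: 0.0853
```

carry_out:
  deltas: "-1 -0.05 -0.6 0 0; -1 -0.05 -0.6 0 0; -1 -0.05 -0.6 0 0"

```text
t: 6.47
tcp_pos: [0.2356, 0.098, 0.259]
tool_rot: [0.014, 0.708, 0.706, 0.017]
ft_force: [-0.5, -0.8, 0.9]
gripper_width: 0.0853
```

```bash
python3 -c "
from h import *
go([.2,.08,.3],0)
print(Rt(observe())[:,2])"
```

```text
tcp [0.2356 0.098  0.259 ] yaz -0.1 tilt 2.51 delta [-0.0357 -0.0674 -0.0851] spin -0.0006 rows 1.4 0.0 q [-0.18 -0.34 -0.36  2.37 -0.11  1.05 -0.47] w 0.0853 t 6.47
[ 0.04361295  0.00361041 -0.99904198]
```

carry_out:
  deltas: "-1 0.0 -0.6 0 0; -1 0.0 -0.6 0 0; -1 0.0 -0.6 0 0"

```text
t: 6.72
tcp_pos: [0.2018, 0.114, 0.2341]
tool_rot: [0.009, 0.708, 0.706, 0.003]
ft_force: [-0.8, -1.7, 0.3]
gripper_width: 0.0849
```

```bash
python3 -c "
from h import *
print(Rt(observe())[:,2])
go([.4695,-.1795,.12],0)
go([.4695,-.1795,.12],-21)"
```

```text
[ 0.01707444 -0.00720057 -0.99982829]
tcp [0.2018 0.114  0.2341] yaz -0.1 tilt 1.06 delta [-0.5843  0.5326  0.2416] spin -0.0006 rows 9.9 0.0 q [-0.32 -0.34 -0.36  2.43 -0.12  1.03 -0.6 ] w 0.0849 t 6.72
tcp [0.2018 0.114  0.2341] yaz -0.1 tilt 1.06 delta [-0.5843  0.5326  0.2416] spin 0.1161 rows 9.9 2.9 q [-0.32 -0.34 -0.36  2.43 -0.12  1.03 -0.6 ] w 0.0849 t 6.72
```

carry_out:
  deltas: "0 -0.58 0.53 0.24 0; 0 -0.58 0.53 0.24 0; 0 -0.58 0.53 0.24 0; 0 -0.58 0.53 0.24 0; 0 -0.58 0.53 0.24 0; 0 -0.58 0.53 0.24 0; 0 -0.58 0.53 0.24 0; 0 -0.58 0.53 0.24 0"

```text
t: 7.38
tcp_pos: [0.423, -0.1167, 0.1416]
tool_rot: [0.006, 0.703, 0.711, 0.006]
ft_force: [1.4, 0.9, 1.4]
gripper_width: 0.0426
```

```bash
python3 -c "
from h import *
print(Rt(observe())[:,2])
go([.4695,-.1795,.06],0)
go([.4695,-.1795,.002],0)"
```

```text
[ 0.01709319  0.00137604 -0.99985295]
tcp [ 0.423  -0.1167  0.1416] yaz 0.6 tilt 0.98 delta [-0.1268  0.0889  0.1645] spin 0.0035 rows 2.7 0.1 q [-0.01  0.2   0.15  2.2  -0.05  0.72  0.19] w 0.0426 t 7.38
tcp [ 0.423  -0.1167  0.1416] yaz 0.6 tilt 0.98 delta [-0.1269  0.0869  0.2805] spin 0.0035 rows 3.8 0.1 q [-0.01  0.2   0.15  2.2  -0.05  0.72  0.19] w 0.0426 t 7.38
```

carry_out:
  deltas: "-0.3 -0.127 0.088 0.14 0; -0.3 -0.127 0.088 0.14 0; -0.3 -0.127 0.088 0.14 0; -0.3 -0.127 0.088 0.14 0; -0.3 -0.127 0.088 0.14 0"

```text
t: 7.8
tcp_pos: [0.467, -0.1781, 0.0721]
tool_rot: [0.004, 0.704, 0.71, 0.006]
ft_force: [-0.3, 1.1, 0.6]
gripper_width: 0.0553
```

```bash
python3 -c "
from h import *
go([.4695,-.1795,.002],0)
for n in ('side','top'):
  p,d=capture(n)
  u=proj(n,[[.47,-.18,.025]])[0].astype(int)
  y,x=max(u[1]-50,0),max(u[0]-60,0)
  cv2.imwrite('pics/k_%s.png'%n,cv2.resize(p[y:y+100,x:x+120],None,fx=4,fy=4,interpolation=2))
a=cv2.imread('pics/k_side.png');b=cv2.imread('pics/k_top.png')
cv2.imwrite('pics/k.png',cv2.vconcat([a,b])[:800,:][:,:]) if False else cv2.imwrite('pics/k.png',cv2.resize(cv2.hconcat([a,b]),(800,333)))
"
```

```text
tcp [ 0.467  -0.1781  0.0721] yaz 0.5 tilt 0.83 delta [-0.0032  0.003   0.1402] spin 0.0029 rows 1.7 0.1 q [ 0.12  0.42  0.15  2.12 -0.12  0.6   0.37] w 0.0553 t 7.8
```

View pics/k.png

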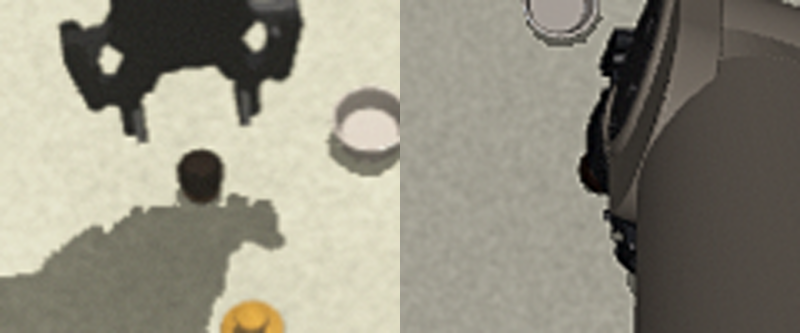

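carry_out:
  deltas: "-0.3 -0.002 0.003 0.07 0; -0.3 -0.002 0.003 0.11 0; -0.3 -0.002 0.003 0.14 0; -0.3 -0.002 0.003 0.14 0; 1 -0.002 0.003 0.14 0; 1 -0.002 0.003 0.14 0; 1 -0.002 0.003 0.14 0; 1 -0.002 0.003 0.14 0"
  force: 30

```text
t: 8.57
tcp_pos: [0.4713, -0.1785, 0.0046]
tool_rot: [0.006, 0.703, 0.711, 0.007]
ft_force: [-1.8, 2.0, 8.3]
gripper_width: 0.0285
```

carry_out:
  deltas: "1 0 0 0 0; 1 0 0 0 0; 1 0 0 -0.02 0; 1 0 0 -0.04 0"

```text
t: 8.9
tcp_pos: [0.4702, -0.1788, 0.024]
tool_rot: [0.005, 0.703, 0.711, 0.007]
ft_force: [0.2, 0.9, -1.1]
gripper_width: 0.0287
```

```bash
python3 -c "
from h import *
print(observe()['ft_force'])
go([.467,-.1795,.12],0)
for n in ('side',):
  p,d=capture(n)
  u=proj(n,[[.47,-.18,.025]])[0].astype(int)
  y,x=max(u[1]-70,0),max(u[0]-70,0)
  cv2.imwrite('pics/k2.png',cv2.resize(p[y:y+120,x:x+140],None,fx=5,fy=5,interpolation=2)[:600])
"
```

```text
[ 0.22453839  0.92607667 -1.14450226]
tcp [ 0.4702 -0.1788  0.024 ] yaz 0.6 tilt 0.99 delta [-0.001  -0.0031 -0.192 ] spin 0.0032 rows 2.3 0.1 q [ 0.14  0.51  0.13  2.13 -0.15  0.5   0.39] w 0.0287 t 8.9
```

View pics/k2.png

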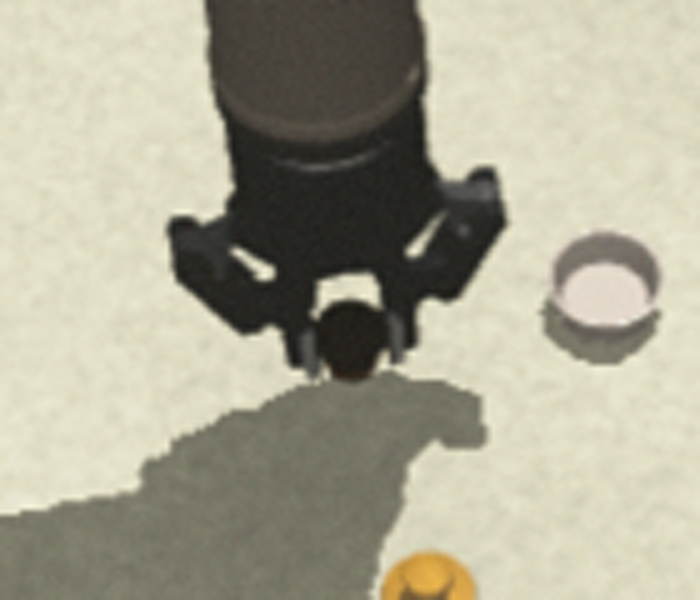

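carry_out:
  deltas: "1 0 0 -0.15 0; 1 0 0 -0.15 0; 1 0 0 -0.15 0; 1 0 0 -0.15 0"

```text
t: 9.28
tcp_pos: [0.4706, -0.1795, 0.1004]
tool_rot: [0.008, 0.704, 0.711, 0.008]
ft_force: [-0.8, -0.0, -0.3]
gripper_width: 0.0286
```

```bash
python3 -c "
from h import *
go([.511,.157,.1],0)
"
```

```text
tcp [ 0.4706 -0.1795  0.1004] yaz 0.6 tilt 1.27 delta [0.6721 0.0875 0.0031] spin 0.0032 rows 8.1 0.1 q [ 0.1   0.37  0.17  2.1  -0.11  0.66  0.36] w 0.0286 t 9.28
```

carry_out:
  deltas: "1 0.04 0.005 0 0; 1 0.11 0.015 0 0; 1 0.19 0.025 0 0; 1 0.27 0.035 0 0; 1 0.35 0.045 0 0; 1 0.43 0.055 0 0; 1 0.51 0.065 0 0; 1 0.58 0.075 0 0"

```text
t: 9.95
tcp_pos: [0.5024, 0.1142, 0.0983]
tool_rot: [0.005, 0.703, 0.711, 0.006]
ft_force: [1.1, -0.1, 0.1]
gripper_width: 0.0282
```

carry_out:
  deltas: "1 0.05 0.01 0 0; 1 0.09 0.013 0 0; 1 0.09 0.013 0 0; 1 0.09 0.013 0 0"

```text
t: 10.28
tcp_pos: [0.5086, 0.1575, 0.0983]
tool_rot: [0.005, 0.702, 0.712, 0.006]
ft_force: [0.2, -1.3, -0.5]
gripper_width: 0.0284
```

```bash
python3 -c "
from h import *
go([.511,.157,.0095],0)
for n in ('side','top'):
  p,d=capture(n)
  u=proj(n,[[.54,.168,.025]])[0].astype(int)
  y,x=max(u[1]-75,0),max(u[0]-75,0)
  cv2.imwrite('pics/pl_%s.png'%n,cv2.resize(p[y:y+150,x:x+150],None,fx=4,fy=4,interpolation=2))
a=cv2.imread('pics/pl_side.png');b=cv2.imread('pics/pl_top.png')
cv2.imwrite('pics/pl.png',cv2.resize(cv2.hconcat([a,b]),(800,400)))
"
```

```text
tcp [0.5086 0.1575 0.0983] yaz 0.7 tilt 0.87 delta [-0.0014  0.0021  0.1776] spin 0.0041 rows 2.1 0.1 q [-0.51  0.41  0.11  2.03 -0.06  0.69 -0.35] w 0.0284 t 10.28
```

View pics/pl.png

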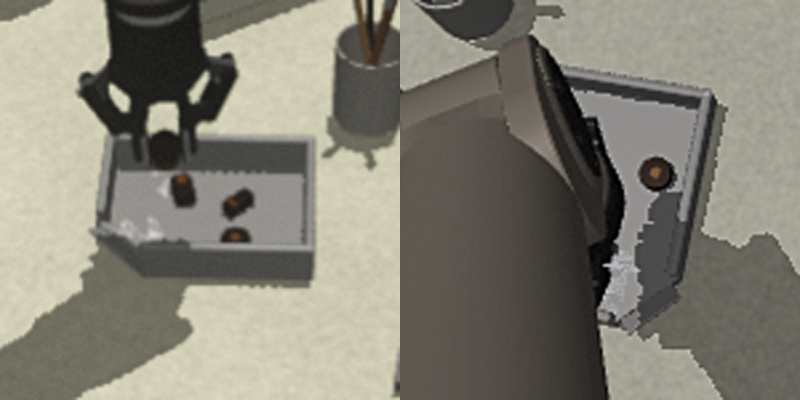

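carry_out:
  deltas: "1 0 0.003 0.06 0; 1 0 0.003 0.11 0; 1 0 0.003 0.15 0; 1 0 0.003 0.17 0; 1 0 0.003 0.176 0; 1 0 0.003 0.176 0"

```text
t: 10.88
tcp_pos: [0.5121, 0.1555, 0.0108]
tool_rot: [0.005, 0.704, 0.71, 0.006]
ft_force: [0.4, -0.3, 0.6]
gripper_width: 0.0282
```

```bash
python3 -c "
from h import *
go([.511,.157,.009],0)
print(observe()['ft_force'])
"
```

```text
tcp [0.5121 0.1555 0.0108] yaz 0.5 tilt 0.89 delta [ 0.003  -0.0023  0.0035] spin 0.0028 rows 0.1 0.1 q [-0.48  0.56  0.08  2.06 -0.08  0.51 -0.33] w 0.0282 t 10.88
[ 0.38463774 -0.34686399  0.60725421]
```

carry_out:
  deltas: "1 0 0 0.003 0; 1 0 0 0.003 0; 0.2 0 0 0.003 0; 0 0 0 0.003 0; 0 0 0 0.003 0; 0 0 0 0.003 0; 0 0 0 -0.02 0; 0 0 0 -0.06 0"

```text
t: 11.55
tcp_pos: [0.5104, 0.1561, 0.0404]
tool_rot: [0.004, 0.703, 0.711, 0.005]
ft_force: [0.4, 0.0, -0.2]
gripper_width: 0.0428
```

carry_out:
  deltas: "0 0 0 -0.06 0; 0 0 0 -0.12 0; 0 0 0 -0.12 0; 0 0 0 -0.12 0"

```text
t: 11.88
tcp_pos: [0.5123, 0.157, 0.1036]
tool_rot: [0.006, 0.704, 0.711, 0.009]
ft_force: [-0.7, -0.6, -0.6]
gripper_width: 0.0423
```

```bash
python3 -c "
from h import *
c=np.array([.545,.1685]);a=np.radians(-11.45);ex=np.array([np.cos(a),np.sin(a)]);ey=np.array([-ex[1],ex[0]])
e=c+.0955*ex; s=c+.0705*ey; print(e,s)
go([e[0],e[1],.1],-11.45)
p,d=capture('side')
u=proj('side',[[.54,.168,.025]])[0].astype(int)
y,x=max(u[1]-75,0),max(u[0]-75,0)
cv2.imwrite('pics/pl2.png',cv2.resize(p[y:y+150,x:x+150],None,fx=4,fy=4,interpolation=2))
"
```

```text
[0.63859939 0.14954204] [0.55899515 0.23759693]
tcp [0.5123 0.157  0.1036] yaz 0.6 tilt 1.22 delta [-0.0175  0.2522  0.0124] spin 0.0668 rows 3.0 1.7 q [-0.51  0.41  0.11  2.02 -0.06  0.7  -0.35] w 0.0423 t 11.88
```

View pics/pl2.png

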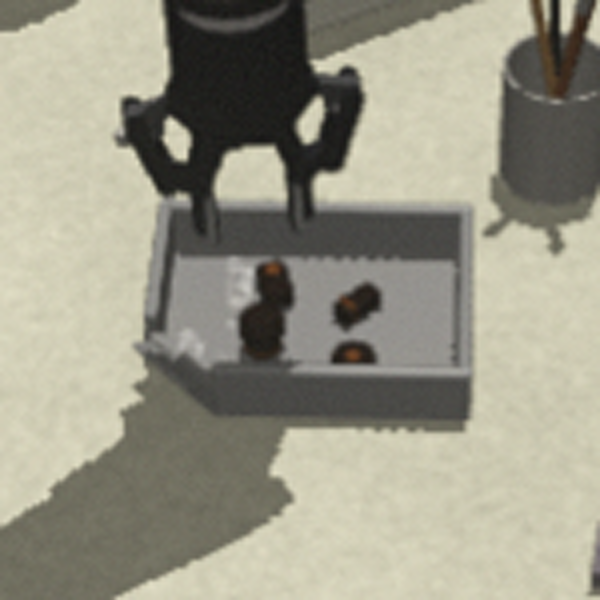

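carry_out:
  deltas: "-0.1 -0.018 0.25 0.012 0.067; -0.1 -0.018 0.25 0.012 0.067; -0.1 -0.018 0.25 0.012 0.067; -0.1 -0.018 0.25 0.012 0.067; -0.1 -0.018 0.25 0.012 0.067; -0.1 -0.018 0.25 0.012 0.067"

```text
t: 12.43
tcp_pos: [0.6346, 0.1484, 0.0954]
tool_rot: [0.004, 0.774, 0.633, 0.005]
ft_force: [-0.6, 0.2, 0.1]
gripper_width: 0.0472
```

```bash
python3 -c "
from h import *
go([.6386,.1495,.05],-11.45)
go([.6386,.1495,.012],-11.45)
p,d=capture('side')
u=proj('side',[[.6,.168,.025]])[0].astype(int)
y,x=max(u[1]-75,0),max(u[0]-75,0)
cv2.imwrite('pics/g1.png',cv2.resize(p[y:y+150,x:x+150],None,fx=4,fy=4,interpolation=2))
"
```

```text
tcp [0.6346 0.1484 0.0954] yaz -11.5 tilt 0.75 delta [0.0034 0.0062 0.0909] spin -0.0002 rows 1.1 0.0 q [-0.45  0.58  0.17  1.74 -0.12  0.81 -0.43] w 0.0472 t 12.43
tcp [0.6346 0.1484 0.0954] yaz -11.5 tilt 0.75 delta [0.0031 0.0053 0.1669] spin -0.0002 rows 2.0 0.0 q [-0.45  0.58  0.17  1.74 -0.12  0.81 -0.43] w 0.0472 t 12.43
```

View pics/g1.png

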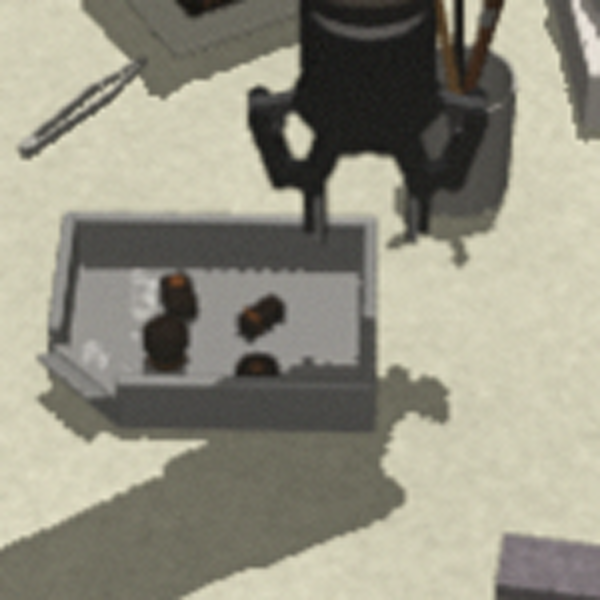

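carry_out:
  deltas: "-0.1 0.003 0.006 0.05 0; -0.1 0.003 0.006 0.1 0; -0.1 0.003 0.006 0.14 0; -0.1 0.003 0.005 0.165 0; -0.1 0.003 0.005 0.165 0; -0.1 0.003 0.005 0.165 0"

```text
t: 12.98
tcp_pos: [0.6392, 0.15, 0.0146]
tool_rot: [0.004, 0.774, 0.633, 0.006]
ft_force: [0.4, -0.7, 0.7]
gripper_width: 0.0474
```

```bash
python3 -c "
from h import *
go([.6386,.1495,.012],-11.45)
print(observe()['ft_force'])
"
```

```text
tcp [0.6392 0.15   0.0146] yaz -11.5 tilt 0.87 delta [-0.0013 -0.001   0.0051] spin -0.0 rows 0.1 0.0 q [-0.43  0.7   0.14  1.76 -0.14  0.68 -0.41] w 0.0474 t 12.98
[ 0.43480027 -0.67422824  0.65220403]
```

carry_out:
  deltas: "1 0 0 0 0; 1 0 0 0 0; 1 0 0 0 0; 1 0 0 0 0; 1 0 0 0 0; 1 0 0 0 0; 1 0 0 0 0"
  force: 90

```text
t: 13.57
tcp_pos: [0.641, 0.1502, 0.0163]
tool_rot: [0.005, 0.774, 0.633, 0.008]
ft_force: [-0.4, 0.5, 7.1]
gripper_width: 0.0075
```

carry_out:
  deltas: "1 0 0 -0.02 0; 1 0 0 -0.04 0; 1 0 0 -0.06 0; 1 0 0 -0.09 0; 1 0 0 -0.12 0; 1 0 0 -0.15 0; 1 0 0 -0.15 0; 1 0 0 -0.15 0"

```text
t: 14.23
tcp_pos: [0.6397, 0.1499, 0.091]
tool_rot: [0.005, 0.774, 0.633, 0.008]
ft_force: [-0.1, 0.5, -3.2]
gripper_width: 0.0072
```

```bash
python3 -c "
from h import *
go([.6386,.1495,.012],-11.45)
print(observe()['ft_force'])
p,d=capture('side')
u=proj('side',[[.56,.168,.08]])[0].astype(int)
y,x=max(u[1]-100,0),max(u[0]-100,0)
cv2.imwrite('pics/g2.png',cv2.resize(p[y:y+200,x:x+200],None,fx=3,fy=3,interpolation=2))
"
```

```text
tcp [0.6397 0.1499 0.091 ] yaz -11.5 tilt 1.1 delta [-0.0022 -0.0048  0.158 ] spin -0.0002 rows 1.9 0.0 q [-0.45  0.59  0.17  1.74 -0.12  0.8  -0.42] w 0.0072 t 14.23
[-0.06073861  0.49115063 -3.22804037]
```

View pics/g2.png

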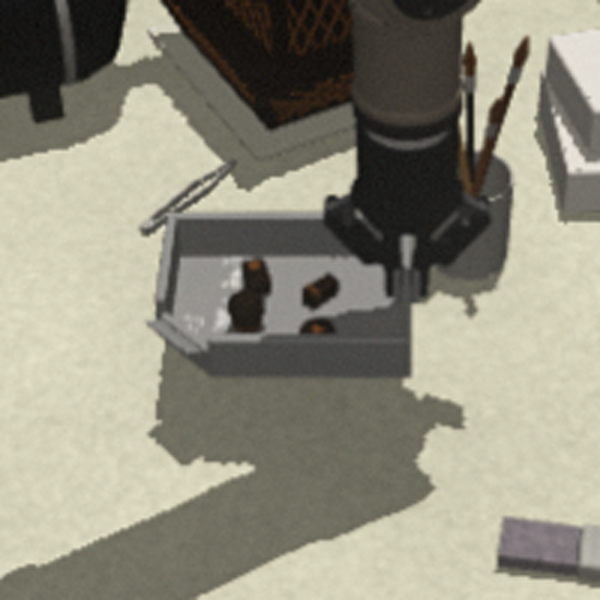

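```bash
python3 -c "
from h import *
go([.64,.15,.3],-35)
go([.78,.15,.5],-35)
"
```

```text
tcp [0.6388 0.1497 0.0899] yaz -11.5 tilt 0.98 delta [ 0.0033  0.009  -0.4202] spin 0.1307 rows 5.0 3.3 q [-0.45  0.59  0.17  1.74 -0.12  0.8  -0.42] w 0.0073 t 14.28
tcp [0.6388 0.1497 0.0899] yaz -11.5 tilt 0.98 delta [ 0.0611  0.2899 -0.8154] spin 0.1307 rows 10.4 3.3 q [-0.45  0.59  0.17  1.74 -0.12  0.8  -0.42] w 0.0073 t 14.28
```

carry_out:
  deltas: "1 0 0 -0.02 0; 1 0 0 -0.06 0.02; 1 0 0 -0.11 0.04; 1 0 0.01 -0.17 0.06; 1 0 0.01 -0.23 0.08; 1 0.01 0.02 -0.29 0.1; 1 0.01 0.04 -0.35 0.12; 1 0.02 0.07 -0.41 0.13"

```text
t: 14.95
tcp_pos: [0.6705, 0.1516, 0.2965]
tool_rot: [0.003, 0.887, 0.461, 0.007]
ft_force: [1.0, -0.2, -3.4]
gripper_width: 0.0074
```

```bash
python3 -c "
from h import *
go([.78,.15,.5],-35)
"
```

```text
tcp [0.6705 0.1516 0.2965] yaz -35.1 tilt 0.82 delta [ 0.1268  0.1855 -0.4039] spin -0.0003 rows 5.5 0.0 q [-0.53  0.45  0.32  1.47 -0.14  1.22 -0.81] w 0.0074 t 14.95
```

carry_out:
  deltas: "1 0.02 0.03 -0.06 0; 1 0.04 0.06 -0.12 0; 1 0.06 0.08 -0.18 0; 1 0.08 0.11 -0.24 0; 1 0.1 0.14 -0.3 0; 1 0.115 0.165 -0.36 0; 1 0.127 0.185 -0.4 0; 1 0.127 0.185 -0.404 0"

```text
t: 15.62
tcp_pos: [0.7826, 0.1502, 0.5018]
tool_rot: [0.004, 0.887, 0.462, 0.01]
ft_force: [1.1, -0.4, -2.4]
gripper_width: 0.0069
```

```bash
python3 -c "
from h import *
go([1.08,.20,.6],-35)
"
```

```text
tcp [0.7826 0.1502 0.5018] yaz -34.9 tilt 1.22 delta [ 0.4248  0.4339 -0.1836] spin 0.0004 rows 7.6 0.0 q [-0.4   0.66  0.35  0.7  -0.22  1.78 -0.78] w 0.0069 t 15.62
```

carry_out:
  deltas: "1 0.02 0.02 -0.02 0; 1 0.06 0.06 -0.03 0; 1 0.1 0.1 -0.05 0; 1 0.15 0.15 -0.07 0; 1 0.3 0.3 -0.2 0; 1 0.3 0.3 -0.2 0"

```text
t: 16.12
tcp_pos: [0.8542, 0.1629, 0.4975]
tool_rot: [0.009, 0.886, 0.462, 0.027]
ft_force: [-0.5, -0.8, -3.2]
gripper_width: 0.0071
```

```bash
python3 -c "
from h import *
go([1.08,.20,.7],-35)
print(Rt(observe())[:,2])
"
```

```text
tcp [0.8542 0.1629 0.4975] yaz -35.0 tilt 3.28 delta [ 0.335   0.3438 -0.3782] spin 0.0001 rows 7.3 0.0 q [-0.33  0.89  0.41  0.3  -0.34  1.91 -0.8 ] w 0.0071 t 16.12
[ 0.05635848  0.00935182 -0.9983668 ]
```

carry_out:
  deltas: "1 0.3 0.3 -0.5 0; 1 0.3 0.3 -0.5 0"

```text
t: 16.28
tcp_pos: [0.8551, 0.1628, 0.5223]
tool_rot: [0.015, 0.886, 0.462, 0.047]
ft_force: [0.1, -0.1, -2.8]
gripper_width: 0.007
```

carry_out:
  deltas: "1 0.3 0.3 -0.5 0; 1 0.3 0.3 -0.5 0"

```text
t: 16.45
tcp_pos: [0.8536, 0.162, 0.5496]
tool_rot: [0.021, 0.884, 0.462, 0.068]
ft_force: [-0.3, 0.4, -2.9]
gripper_width: 0.0071
```

```bash
python3 -c "
from h import *
go([1.08,.20,.7],-35)
print(Rt(observe())[:,2])
"
```

```text
tcp [0.8536 0.162  0.5496] yaz -35.2 tilt 8.17 delta [ 0.3483  0.3548 -0.2326] spin -0.0009 rows 6.6 0.0 q [-0.32  0.86  0.48  0.25 -0.4   1.92 -0.8 ] w 0.0071 t 16.45
[ 0.13980341  0.02536826 -0.98985426]
```

carry_out:
  deltas: "1 0.3 0.3 -0.5 0; 1 0.3 0.3 -0.5 0"

```text
t: 16.62
tcp_pos: [0.8489, 0.1556, 0.5769]
tool_rot: [0.031, 0.885, 0.457, 0.085]
ft_force: [-0.3, -2.7, -2.1]
gripper_width: 0.0069
```

carry_out:
  deltas: "1 0.3 0.3 -0.5 0; 1 0.3 0.3 -0.5 0"

```text
t: 16.78
tcp_pos: [0.8411, 0.1556, 0.6025]
tool_rot: [0.033, 0.883, 0.457, 0.101]
ft_force: [-0.0, -1.8, -2.4]
gripper_width: 0.0075
```

carry_out:
  deltas: "1 0.3 0.3 -0.5 0; 1 0.3 0.3 -0.5 0"

```text
t: 16.95
tcp_pos: [0.8318, 0.1529, 0.6294]
tool_rot: [0.039, 0.881, 0.456, 0.116]
ft_force: [0.1, -1.8, -2.2]
gripper_width: 0.0072
```

```bash
python3 -c "
from h import *
go([1.08,.20,.7],-35)
print(Rt(observe())[:,2])
p,d=capture('side'); cv2.imwrite('pics/t1.png',p)
p,d=capture('top'); cv2.imwrite('pics/t1t.png',p)
"
```

```text
tcp [0.8318 0.1529 0.6294] yaz -36.2 tilt 14.1 delta [ 0.3771  0.3645 -0.0139] spin -0.0065 rows 6.3 0.2 q [-0.36  0.79  0.74  0.24 -0.62  1.92 -0.77] w 0.0072 t 16.95
[ 0.24062638  0.03796545 -0.96987503]
```

View pics/t1.png

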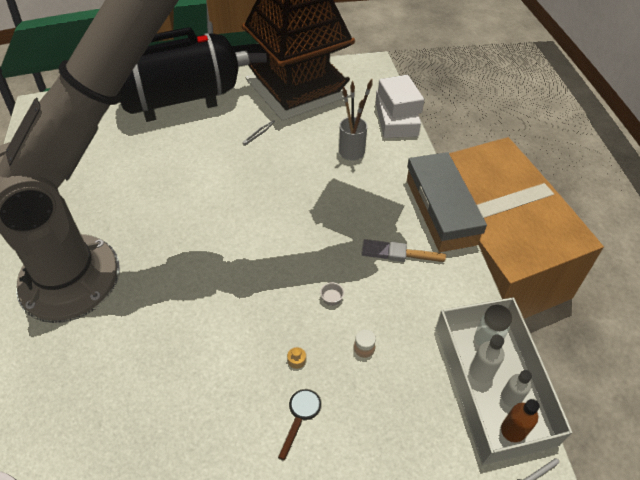

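View pics/t1t.png

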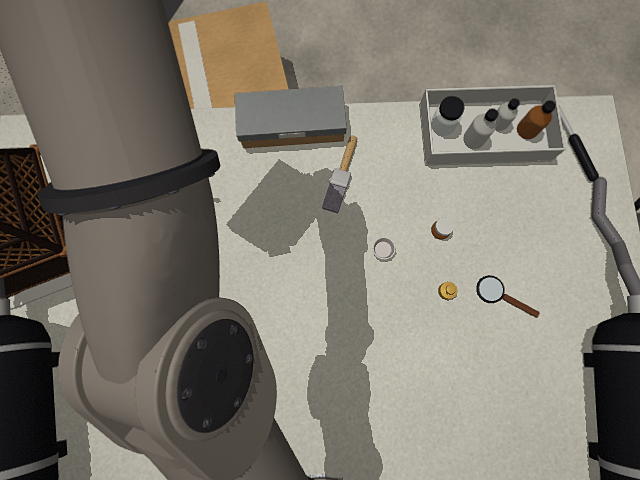

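carry_out:
  deltas: "1 0.2 0.2 -0.6 0; 1 0.2 0.2 -0.6 0"

```text
t: 17.22
tcp_pos: [0.8148, 0.1525, 0.659]
tool_rot: [0.041, 0.878, 0.458, 0.13]
ft_force: [0.2, -0.9, -2.9]
gripper_width: 0.007
```

carry_out:
  deltas: "1 0.2 0.2 -0.6 0; 1 0.2 0.2 -0.6 0"

```text
t: 17.38
tcp_pos: [0.7971, 0.1517, 0.6951]
tool_rot: [0.044, 0.874, 0.459, 0.151]
ft_force: [-0.2, -1.3, -2.8]
gripper_width: 0.007
```

carry_out:
  deltas: "1 0.2 0.2 -0.6 0; 1 0.2 0.2 -0.6 0"

```text
t: 17.55
tcp_pos: [0.7798, 0.1455, 0.7296]
tool_rot: [0.052, 0.872, 0.455, 0.171]
ft_force: [-1.1, -0.6, -3.1]
gripper_width: 0.0071
```

```bash
python3 -c "
from h import *
go([1.08,.20,.7],-35)
print(Rt(observe())[:,2])
"
```

```text
tcp [0.7798 0.1455 0.7296] yaz -36.8 tilt 20.62 delta [0.3897 0.3884 0.2703] spin -0.0097 rows 7.4 0.2 q [-0.34  0.64  0.41  0.24 -0.31  1.92 -0.82] w 0.0071 t 17.55
[ 0.34589489  0.06614942 -0.93593856]
```

carry_out:
  deltas: "1 0.2 0.2 -0.6 0; 1 0.2 0.2 -0.6 0"

```text
t: 17.72
tcp_pos: [0.7612, 0.1406, 0.7626]
tool_rot: [0.058, 0.869, 0.453, 0.191]
ft_force: [-0.6, -1.3, -2.0]
gripper_width: 0.0073
```

carry_out:
  deltas: "1 0.2 0.2 -0.6 0; 1 0.2 0.2 -0.6 0"

```text
t: 17.88
tcp_pos: [0.7411, 0.1362, 0.7948]
tool_rot: [0.064, 0.865, 0.451, 0.211]
ft_force: [-0.9, -1.9, -2.3]
gripper_width: 0.0073
```

carry_out:
  deltas: "1 0.2 0.2 -0.6 0; 1 0.2 0.2 -0.6 0"

```text
t: 18.05
tcp_pos: [0.7197, 0.1315, 0.826]
tool_rot: [0.07, 0.861, 0.448, 0.231]
ft_force: [0.4, -0.8, -2.3]
gripper_width: 0.0074
```

carry_out:
  deltas: "1 0.2 0.2 -0.6 0; 1 0.2 0.2 -0.6 0"

```text
t: 18.22
tcp_pos: [0.6971, 0.1266, 0.8564]
tool_rot: [0.076, 0.856, 0.446, 0.25]
ft_force: [-0.6, -2.1, -2.2]
gripper_width: 0.0074
```

```bash
python3 -c "
from h import *
go([.78,.15,.3],-35)
R=Rt(observe()); print(R[:,2], R)
g=R.T@np.array([0,0,-1]); print('gravity in tool',g)
"
```

```text
tcp [0.6971 0.1266 0.8564] yaz -39.2 tilt 30.32 delta [-0.2852 -0.2998  1.0472] spin -0.0233 rows 13.5 0.6 q [-0.38  0.47  0.45  0.24 -0.3   1.92 -0.82] w 0.0074 t 18.22
[ 0.49605436  0.09345745 -0.86324723] [[ 0.47756289  0.72516465  0.49605436]
 [ 0.80094506 -0.59139895  0.09345745]
 [ 0.36113806  0.35268048 -0.86324723]]
gravity in tool [-0.36113806 -0.35268048  0.86324723]
```

carry_out:
  deltas: "1 0.2 0.2 -0.6 0; 1 0.2 0.2 -0.6 0"

```text
t: 18.38
tcp_pos: [0.6732, 0.1214, 0.8857]
tool_rot: [0.081, 0.851, 0.443, 0.27]
ft_force: [-0.8, -1.5, -2.5]
gripper_width: 0.007
```

```bash
python3 -c "
from h import *
go([.68,.06,.29])
R=Rt(observe()); g=R.T@np.array([0,0,-1]); print('gravity in tool',g)
"
```

```text
tcp [0.6732 0.1214 0.8857] yaz -39.9 tilt 32.74 delta [-0.5531 -0.3672  0.997 ] spin 0 rows 14.4 0.0 q [-0.39  0.43  0.47  0.24 -0.3   1.92 -0.82] w 0.007 t 18.38
gravity in tool [-0.38723926 -0.37759035  0.84111312]
```

Tilt 32.7° with the spout lowest; lower it with the orientation kept.

carry_out:
  deltas: "1 -0.01 -0.01 0.02 0; 1 -0.04 -0.03 0.07 0; 1 -0.08 -0.05 0.14 0; 1 -0.12 -0.08 0.21 0; 1 -0.16 -0.1 0.28 0; 1 -0.19 -0.13 0.35 0; 1 -0.23 -0.15 0.42 0; 1 -0.27 -0.18 0.48 0"

```text
t: 19.05
tcp_pos: [0.6743, 0.0972, 0.6029]
tool_rot: [0.079, 0.85, 0.447, 0.268]
ft_force: [0.9, -0.4, -3.1]
gripper_width: 0.0068
```

```bash
python3 -c "
from h import *
go([.68,.06,.29])
"
```

```text
tcp [0.6743 0.0972 0.6029] yaz -39.4 tilt 32.51 delta [-0.2955 -0.1826  0.5259] spin 0 rows 7.6 0.0 q [-0.67  0.04  0.45  1.43 -0.    1.11 -0.83] w 0.0068 t 19.05
```

carry_out:
  deltas: "1 -0.04 -0.03 0.07 0; 1 -0.08 -0.05 0.14 0; 1 -0.12 -0.07 0.21 0; 1 -0.16 -0.1 0.28 0; 1 -0.2 -0.12 0.35 0; 1 -0.24 -0.15 0.42 0; 1 -0.27 -0.17 0.48 0; 1 -0.29 -0.18 0.52 0"

```text
t: 19.72
tcp_pos: [0.6785, 0.061, 0.291]
tool_rot: [0.078, 0.851, 0.447, 0.265]
ft_force: [-0.2, 0.6, -2.7]
gripper_width: 0.0068
```

carry_out:
  deltas: "1 0 0 0 0; 1 0 0 0 0; 1 0 0 0 0"

```text
t: 19.97
tcp_pos: [0.6839, 0.0604, 0.2999]
tool_rot: [0.08, 0.85, 0.445, 0.271]
ft_force: [-0.2, 0.2, -2.2]
gripper_width: 0.0073
```

```bash
python3 -c "
from h import *
go([.68,.06,.29])
for n in('side','top'):
  p,d=capture(n); cv2.imwrite('pics/u_%s.png'%n,p)
  u=proj(n,[[.58,.08,.22]])[0].astype(int)
  y,x=max(u[1]-75,0),max(u[0]-75,0)
  cv2.imwrite('pics/uz_%s.png'%n,cv2.resize(p[y:y+150,x:x+150],None,fx=4,fy=4,interpolation=2))
"
```

```text
tcp [0.6839 0.0604 0.2999] yaz -39.7 tilt 32.81 delta [-0.012  -0.0125  0.0124] spin 0 rows 0.3 0.0 q [-0.55  0.19  0.43  1.95 -0.24  0.46 -0.57] w 0.0073 t 19.97
```

View pics/uz_side.png

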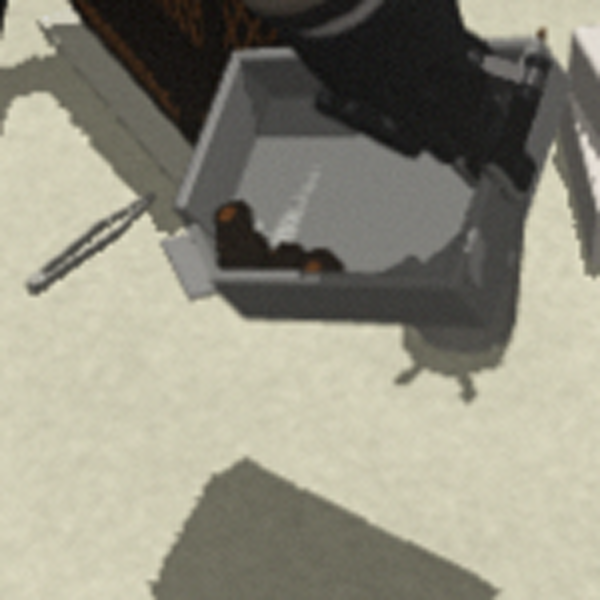

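View pics/u_top.png

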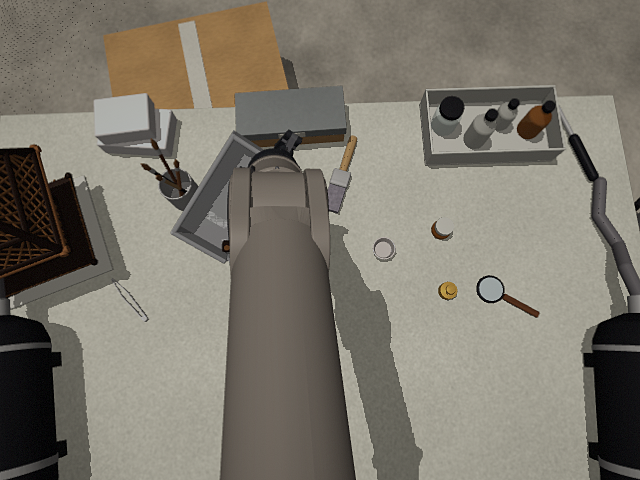

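carry_out:
  deltas: "1 0 0 0 -0.03; 1 0 0 0 -0.06; 1 0 0 0 -0.09; 1 0 0 0 -0.12; 1 0 0 0 -0.14; 1 0 0 0 -0.14; 1 0 0 0 -0.14; 1 0 0 0 -0.14"

```text
t: 20.73
tcp_pos: [0.6837, 0.0594, 0.2991]
tool_rot: [0.137, 0.734, 0.618, 0.247]
ft_force: [-0.2, -0.1, -3.0]
gripper_width: 0.0071
```

```bash
cat > look.py <<'E'
import sys
from h import *
go([.68,.06,.29])
R=Rt(observe()); print('grav',R.T@np.array([0,0,-1]))
t=observe()['tcp_pos']; c=t-.15*R[:,1]-.03*R[:,0]
o=[]
for n in('side','top'):
  p,d=capture(n)
  u=proj(n,[c])[0].astype(int)
  y,x=max(u[1]-60,0),max(u[0]-60,0)
  o.append(cv2.resize(p[y:y+120,x:x+120],(400,400),interpolation=2))
cv2.imwrite('pics/%s.png'%sys.argv[1],cv2.hconcat(o))
E
python3 look.py v1
```

```text
tcp [0.6837 0.0594 0.2991] yaz -13.3 tilt 32.78 delta [-0.0032 -0.0158  0.0115] spin 0 rows 0.2 0.0 q [-0.47  0.19  0.34  1.94 -0.19  0.45 -0.17] w 0.0071 t 20.73
grav [-0.19222286 -0.50609872  0.84078205]
```

View pics/v1.png

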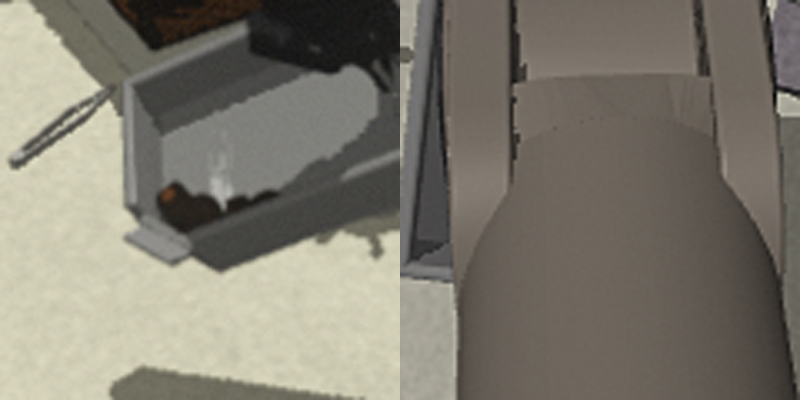

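carry_out:
  deltas: "1 0 0 0 0.04; 1 0 0 0 0.08; 1 0 0 0 0.12; 1 0 0 0 0.16; 1 0 0 0 0.2; 1 0 0 0 0.22; 1 0 0 0 0.22; 1 0 0 0 0.22"

```text
t: 21.5
tcp_pos: [0.6833, 0.0594, 0.2979]
tool_rot: [0.046, 0.899, 0.335, 0.277]
ft_force: [-0.2, -0.3, -3.4]
gripper_width: 0.007
```

carry_out:
  deltas: "1 0 0 0 0; 1 0 0 0 -0.04; 1 0 0 0 -0.08; 1 0 0 0 -0.12; 1 0 0 0 -0.16; 1 0 0 0 -0.19; 1 0 0 0 -0.19; 1 0 0 0 -0.19"

```text
t: 22.17
tcp_pos: [0.6834, 0.0588, 0.298]
tool_rot: [0.125, 0.762, 0.583, 0.252]
ft_force: [-0.4, 0.1, -2.9]
gripper_width: 0.0073
```

```bash
python3 look.py v2; python3 -c "
from h import *
go([.70,-.1,.29])"
```

```text
tcp [0.6834 0.0588 0.298 ] yaz -19.3 tilt 32.69 delta [-0.0029 -0.014   0.0101] spin 0 rows 0.2 0.0 q [-0.48  0.19  0.36  1.95 -0.2   0.45 -0.26] w 0.0073 t 22.17
grav [-0.23855029 -0.48448949  0.84164344]
tcp [0.6834 0.059  0.298 ] yaz -19.3 tilt 32.68 delta [-0.3     0.1116 -0.0018] spin 0 rows 3.8 0.0 q [-0.48  0.19  0.36  1.95 -0.2   0.45 -0.26] w 0.007 t 22.27
```

View pics/v2.png

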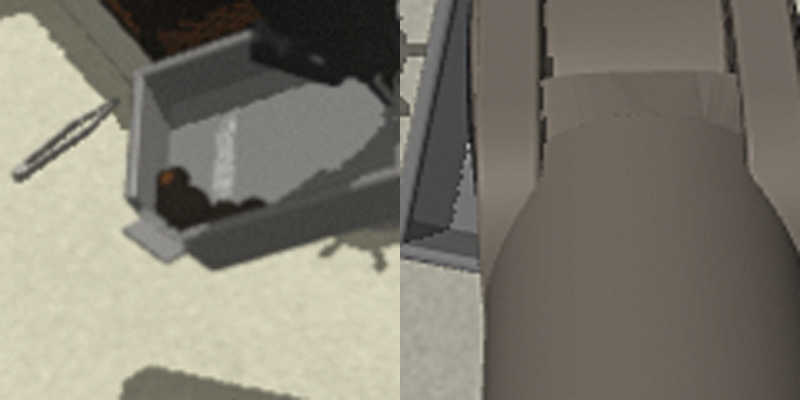

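carry_out:
  deltas: "1 -0.02 0.01 0 0; 1 -0.06 0.02 0 0; 1 -0.11 0.04 0 0; 1 -0.16 0.06 0 0; 1 -0.21 0.08 0 0; 1 -0.25 0.095 0 0; 1 -0.28 0.105 0 0; 1 -0.3 0.11 0 0"

```text
t: 22.93
tcp_pos: [0.7003, -0.1028, 0.2891]
tool_rot: [0.126, 0.763, 0.582, 0.252]
ft_force: [-0.2, -0.4, -4.0]
gripper_width: 0.0072
```

```bash
python3 look.py v3
```

```text
tcp [ 0.7003 -0.1028  0.2891] yaz -19.4 tilt 32.7 delta [ 0.3023 -0.1272  0.0097] spin 0 rows 3.9 0.0 q [-0.09  0.26  0.27  1.88 -0.52  0.52  0.27] w 0.0072 t 22.93
grav [-0.23710762 -0.48550579  0.84146545]
```

View pics/v3.png

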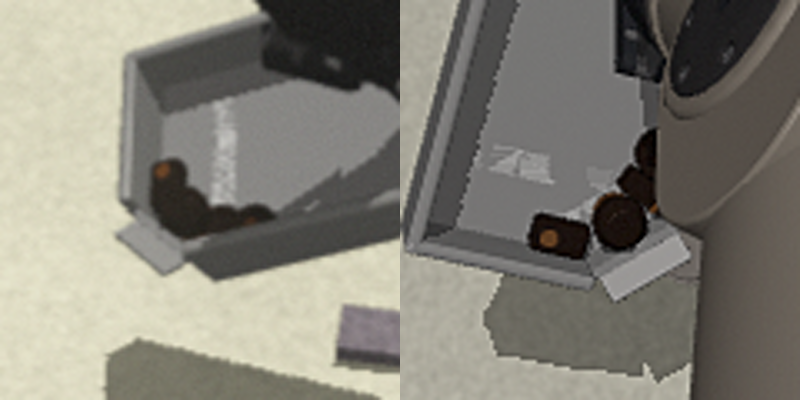

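```bash
cat > loc.py <<'E'
from h import *
def tray():
    o=observe(); R=Rt(o); ex,ey,ez=R[:,1],R[:,0],-R[:,2]
    T=o['tcp_pos']-.0955*ex-.015*ez
    return np.c_[ex,ey,ez],T
def local(n,px,h=.011):
    B,T=tray(); c,f=cam(n); d=np.r_[und(n,[px])[0],1]@c['R']; O=-c['R'].T@c['t']
    a=B.T@d; b=B.T@(O-T); s=(h-b[2])/a[2]; return np.round((b+s*a)*1000)
def win(n):
    o=observe(); R=Rt(o); c=o['tcp_pos']-.15*R[:,1]-.03*R[:,0]; u=proj(n,[c])[0].astype(int)
    return np.maximum(u-60,0)
E
python3 -c "
from loc import *
w=win('top')
for k,q in dict(toggle=(160,237),knob=(220,222),stub=(238,183),disc=(250,152),spoutlip_l=(200,268),spoutlip_r=(280,238),cornL=(12,248)).items():
  print(k,local('top',np.array(q)*.3+w, .04 if k=='cornL' else .026 if 'lip' in k else .011))
"
```

```text
toggle [-80. -14.  11.]
knob [-65. -44.  11.]
stub [-41. -47.  11.]
disc [-22. -48.  11.]
spoutlip_l [-88. -36.  26.]
spoutlip_r [-62. -74.  26.]
cornL [-95.  69.  40.]
```

carry_out:
  deltas: "1 0 0 0 -0.04; 1 0 0 0 -0.08; 1 0 0 0 -0.12; 1 0 0 0 -0.16; 1 0 0 0 -0.18; 1 0 0 0 -0.18; 1 0 0 0 -0.18; 1 0 0 0 -0.18"

```text
t: 23.7
tcp_pos: [0.7001, -0.0986, 0.289]
tool_rot: [0.19, 0.569, 0.773, 0.207]
ft_force: [-0.7, -0.4, -2.9]
gripper_width: 0.0075
```

carry_out:
  deltas: "1 0 0 0 0; 1 0 0 0 0.04; 1 0 0 0 0.08; 1 0 0 0 0.12; 1 0 0 0 0.16; 1 0 0 0 0.2; 1 0 0 0 0.24; 1 0 0 0 0.26"

```text
t: 24.37
tcp_pos: [0.7002, -0.0992, 0.2891]
tool_rot: [0.092, 0.83, 0.481, 0.266]
ft_force: [-0.7, -0.5, -4.0]
gripper_width: 0.0072
```

```bash
python3 look.py v4
```

```text
tcp [ 0.7002 -0.0992  0.2891] yaz -34.8 tilt 32.68 delta [ 0.2545 -0.1952  0.0099] spin 0 rows 3.8 0.0 q [-0.14  0.26  0.32  1.88 -0.55  0.53  0.04] w 0.0072 t 24.37
grav [-0.35329551 -0.40835022  0.84168425]
```

View pics/v4.png

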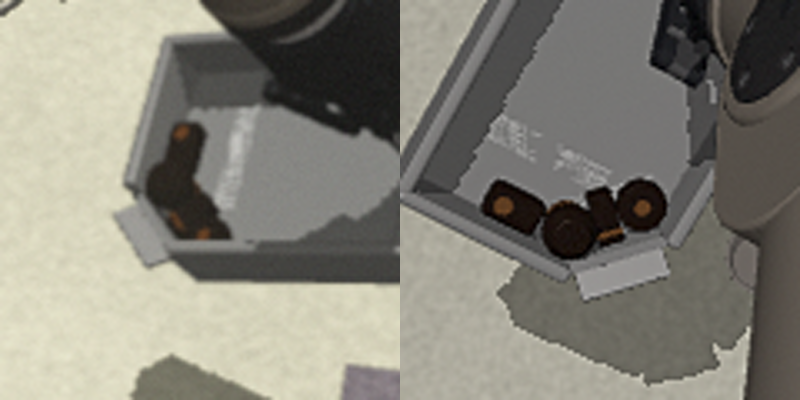

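carry_out:
  deltas: "1 0 0 0 0.04; 1 0 0 0 0.08; 1 0 0 0 0.12; 1 0 0 0 0.15; 1 0 0 0 0.15; 1 0 0 0 0.11; 1 0 0 0 0.07; 1 0 0 0 0.03"

```text
t: 25.13
tcp_pos: [0.7, -0.0993, 0.2889]
tool_rot: [0.081, 0.848, 0.448, 0.269]
ft_force: [-0.2, -0.4, -2.9]
gripper_width: 0.007
```

carry_out:
  deltas: "1 0 0 0 0; 1 0 0 0 0; 1 0 0 0 0; 1 0 0 0 0; 1 0 0 0 0"

```text
t: 25.55
tcp_pos: [0.7001, -0.0995, 0.289]
tool_rot: [0.08, 0.851, 0.443, 0.27]
ft_force: [-0.2, 1.0, -3.9]
gripper_width: 0.0071
```

```bash
python3 look.py v5
```

```text
tcp [ 0.7001 -0.0995  0.289 ] yaz -39.9 tilt 32.67 delta [ 0.2365 -0.2175  0.0099] spin 0 rows 3.9 0.0 q [-0.15  0.26  0.34  1.88 -0.56  0.53 -0.04] w 0.0071 t 25.55
grav [-0.38843894 -0.37492618  0.84175148]
```

View pics/v5.png

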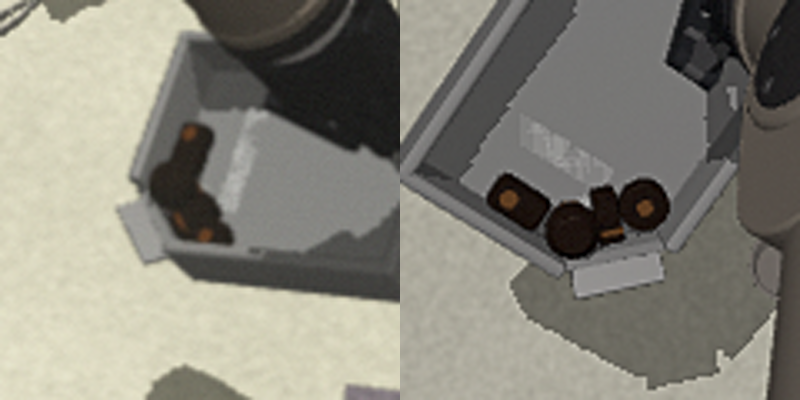

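```bash
python3 -c "
from loc import *
w=win('top')
for k,q in dict(toggle=(117,200),knob=(172,230),stub=(206,215),disc=(244,205)).items():
  l=local('top',np.array(q)*.3+w, .02 if k=='knob' else .012); print(k,l,np.hypot(l[0]+73,l[1]+48))
"
```

```text
toggle [-80.   7.  12.] 55.44366510251645
knob [-76. -25.  20.] 23.194827009486403
stub [-61. -38.  12.] 15.620499351813308
disc [-45. -52.  12.] 28.284271247461902
```

carry_out:
  deltas: "1 0 0 0 0.04; 1 0 0 0 0.08; 1 0 0 0 0.12; 1 0 0 0 0.15; 1 0 0 0 0.15; 1 0 0 0 0.15; 1 0 0 0 0.15; 1 0 0 0 0.15"

```text
t: 26.32
tcp_pos: [0.7, -0.0996, 0.289]
tool_rot: [0.015, 0.931, 0.233, 0.281]
ft_force: [-0.0, -0.3, -3.5]
gripper_width: 0.0072
```

```bash
python3 look.py v6
```

```text
tcp [ 0.7    -0.0996  0.289 ] yaz -64.4 tilt 32.67 delta [ 0.1131 -0.3009  0.0099] spin 0 rows 3.9 0.0 q [-0.23  0.27  0.44  1.89 -0.61  0.55 -0.46] w 0.0072 t 26.32
grav [-0.51581896 -0.15906865  0.84180043]
```

View pics/v6.png

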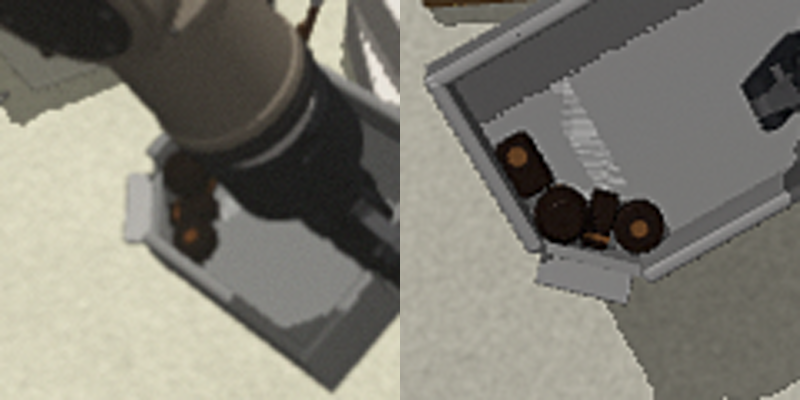

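carry_out:
  deltas: "1 0 0.02 0 0.02; 1 0 -0.02 0 0.04; 1 0 0.02 0 0.06; 1 0 -0.02 0 0.06; 1 0 0.02 0 0.04; 1 0 -0.02 0 0; 1 0 0 0 -0.04; 1 0 0 0 -0.06"

```text
t: 27.08
tcp_pos: [0.7002, -0.1, 0.2891]
tool_rot: [0.042, 0.904, 0.322, 0.278]
ft_force: [1.3, -0.5, -2.2]
gripper_width: 0.0071
```

carry_out:
  deltas: "1 0 0 0 -0.04; 1 0 0 0 -0.06; 1 0 0 0 -0.06; 1 0 0 0 -0.06"

```text
t: 27.42
tcp_pos: [0.7001, -0.0998, 0.2891]
tool_rot: [0.067, 0.871, 0.402, 0.273]
ft_force: [0.2, -0.9, -2.6]
gripper_width: 0.0069
```

```bash
python3 look.py v7
```

```text
tcp [ 0.7001 -0.0998  0.2891] yaz -45.2 tilt 32.68 delta [ 0.2151 -0.2395  0.0101] spin 0 rows 3.9 0.0 q [-0.17  0.26  0.36  1.88 -0.57  0.54 -0.12] w 0.0069 t 27.42
grav [-0.42262938 -0.33615859  0.84165421]
```

View pics/v7.png

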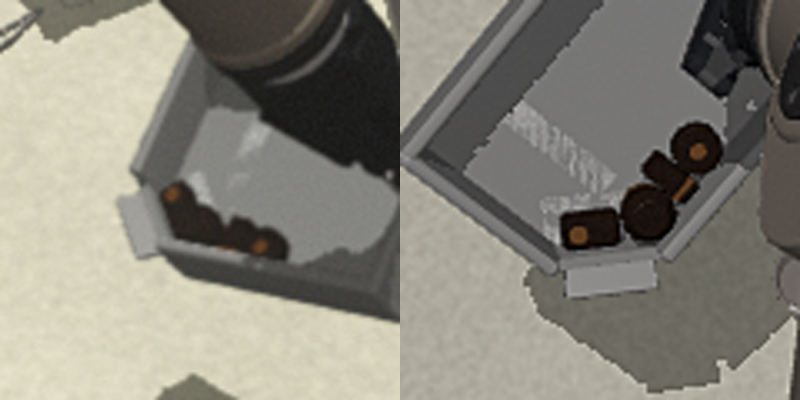

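carry_out:
  deltas: "1 0 0 0 -0.04; 1 0 0 0 -0.08; 1 0 0 0 -0.12; 1 0 0 0 -0.16; 1 0 0 0 -0.18; 1 0 0.015 0 -0.18; 1 0 -0.015 0 -0.18; 1 0 0.015 0 -0.18"

```text
t: 28.18
tcp_pos: [0.7021, -0.1009, 0.2887]
tool_rot: [0.137, 0.725, 0.63, 0.243]
ft_force: [-1.5, 2.4, -4.2]
gripper_width: 0.0073
```

```bash
python3 look.py v8
```

```text
tcp [ 0.7021 -0.1009  0.2887] yaz -11.3 tilt 32.36 delta [ 0.3119 -0.0904  0.0093] spin 0 rows 3.9 0.0 q [-0.06  0.26  0.24  1.87 -0.51  0.54  0.39] w 0.0073 t 28.18
grav [-0.17985962 -0.50404214  0.84474377]
```

View pics/v8.png

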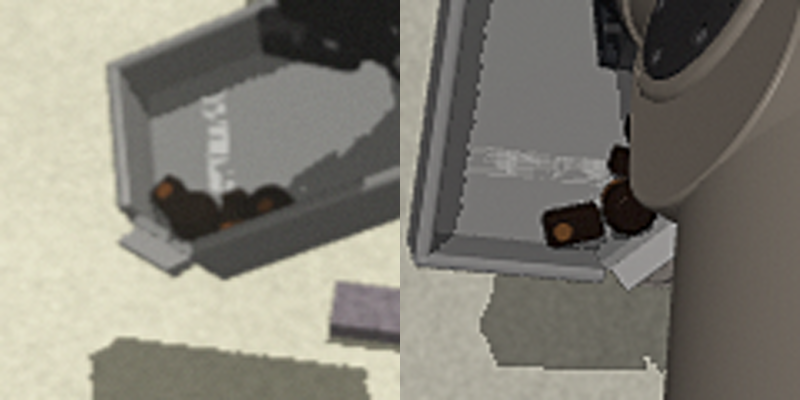

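carry_out:
  deltas: "1 0 0 0 -0.04; 1 0.02 0 0 -0.08; 1 -0.02 0 0 -0.1; 1 0.02 0 0 -0.1; 1 -0.01 0 0 -0.06; 1 0 0 0 -0.02; 1 0 0 0 0.02; 1 0 0 0 0.06"

```text
t: 28.95
tcp_pos: [0.7054, -0.1049, 0.2919]
tool_rot: [0.117, 0.782, 0.556, 0.256]
ft_force: [-0.4, 0.3, -3.6]
gripper_width: 0.0074
```

carry_out:
  deltas: "1 0 0 0 0.04; 1 0 0 0 0.08; 1 0 0 0 0.08; 1 0 0 0 0.08"

```text
t: 29.28
tcp_pos: [0.7053, -0.1046, 0.2917]
tool_rot: [0.085, 0.843, 0.459, 0.268]
ft_force: [0.7, -0.3, -2.4]
gripper_width: 0.0076
```

```bash
python3 look.py v9
```

```text
tcp [ 0.7053 -0.1046  0.2917] yaz -37.8 tilt 32.69 delta [ 0.2463 -0.224   0.0098] spin 0 rows 4.0 0.0 q [-0.14  0.27  0.34  1.87 -0.56  0.54  0.  ] w 0.0076 t 29.28
grav [-0.37399738 -0.38969741  0.84158297]
```

View pics/v9.png

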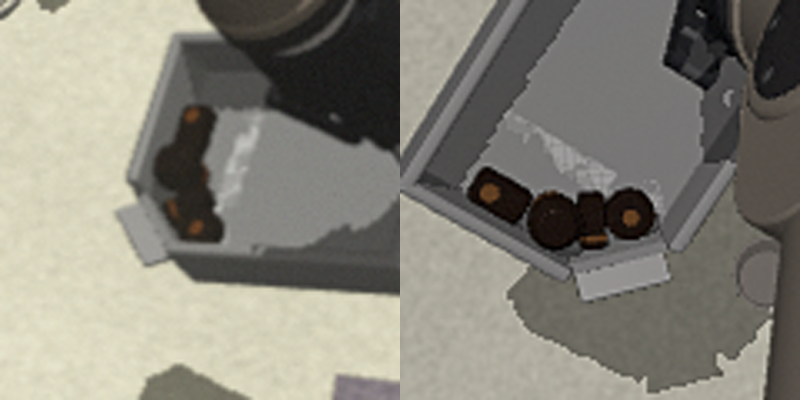

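carry_out:
  deltas: "1 0 0 0 0.04; 1 0 0 0 0.08; 1 0 0 0 0.12; 1 0 0.015 0 0.14; 1 0 -0.015 0 0.14; 1 0 0 0 0.1; 1 0 0 0 0.06; 1 0 0 0 0.02"

```text
t: 30.05
tcp_pos: [0.7053, -0.1048, 0.2917]
tool_rot: [0.077, 0.856, 0.434, 0.271]
ft_force: [-0.2, 0.7, -3.3]
gripper_width: 0.0075
```

```bash
python3 look.py v10
```

```text
tcp [ 0.7053 -0.1048  0.2917] yaz -41.1 tilt 32.7 delta [ 0.233  -0.2383  0.01  ] spin 0 rows 4.0 0.0 q [-0.15  0.27  0.35  1.87 -0.56  0.55 -0.05] w 0.0075 t 30.05
grav [-0.39646286 -0.36687891  0.84155633]
```

View pics/v10.png

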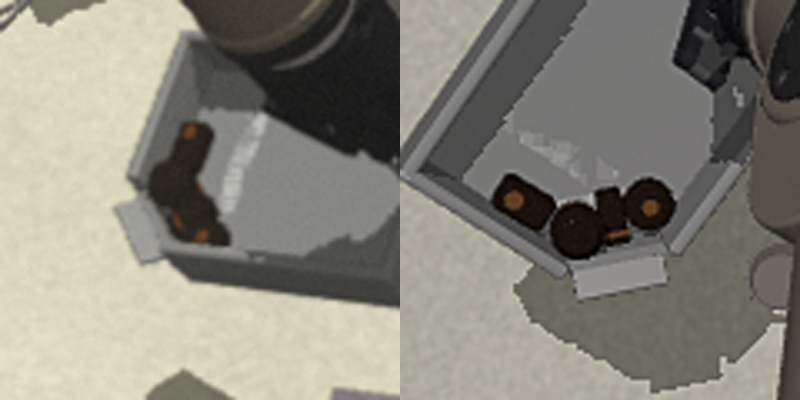

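carry_out:
  deltas: "1 0 0 0 0.04; 1 0 0 0 0.08; 1 0 0 0 0.12; 1 0 0.015 0 0.15; 1 0 -0.02 0 0.16; 1 0 0.02 0 0.14; 1 0 -0.01 0 0.1; 1 0 0 0 0.06"

```text
t: 30.82
tcp_pos: [0.7033, -0.1028, 0.2899]
tool_rot: [0.049, 0.894, 0.349, 0.276]
ft_force: [-1.5, -0.3, -5.3]
gripper_width: 0.0072
```

carry_out:
  deltas: "1 0 0 0 -0.04; 1 0 0 0 -0.06; 1 0 0 0 -0.06"

```text
t: 31.07
tcp_pos: [0.705, -0.1049, 0.2916]
tool_rot: [0.076, 0.858, 0.429, 0.271]
ft_force: [-0.8, 0.1, -3.3]
gripper_width: 0.0073
```

```bash
python3 look.py v11
```

```text
tcp [ 0.705  -0.1049  0.2916] yaz -41.7 tilt 32.68 delta [ 0.231  -0.2405  0.0101] spin 0 rows 4.0 0.0 q [-0.15  0.27  0.35  1.87 -0.57  0.55 -0.06] w 0.0073 t 31.07
grav [-0.40035341 -0.36236     0.84167237]
```

View pics/v11.png

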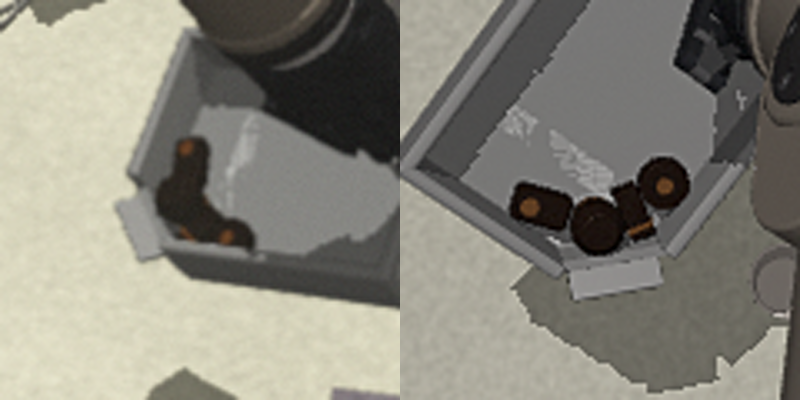

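carry_out:
  deltas: "1 0 0 0 0; 1 0 0 0 0; 1 0 0 0 0; 1 0 0 0 0; 1 0 0 0 0; 1 0 0 0 0; 1 0 0 0 0; 1 0 0 0 0"

```text
t: 31.83
tcp_pos: [0.7051, -0.1046, 0.2916]
tool_rot: [0.076, 0.858, 0.43, 0.271]
ft_force: [-0.5, -0.1, -3.4]
gripper_width: 0.0073
```

```bash
python3 look.py v12;  python3 -c "
from loc import *
w=win('top')
for k,q in dict(toggle=(141,207),knob=(197,227),stub=(233,210),disc=(263,185)).items():
  l=local('top',np.array(q)*.3+w, .02 if k=='knob' else .012); print(k,l,np.hypot(l[0]+73,l[1]+48))
B,T=tray(); print('lowest', (T+B@np.array([-.09,-.06,0]))[2]); print(np.abs(observe()['joint_vel']).max())
p,d=capture('side'); cv2.imwrite('pics/fin.png',p)
"
```

```text
tcp [ 0.7051 -0.1046  0.2916] yaz -41.7 tilt 32.68 delta [ 0.2306 -0.2399  0.01  ] spin 0 rows 4.0 0.0 q [-0.15  0.27  0.35  1.87 -0.57  0.55 -0.06] w 0.0073 t 31.83
grav [-0.40005201 -0.36257754  0.84172199]
toggle [-76.  -5.  12.] 43.104524124504614
knob [-66. -34.  20.] 15.652475842498529
stub [-49. -47.  12.] 24.020824298928627
disc [-28. -52.  12.] 45.17742799230607
lowest 0.18765017865590872
0.001508826953349968
```

View pics/v12.png

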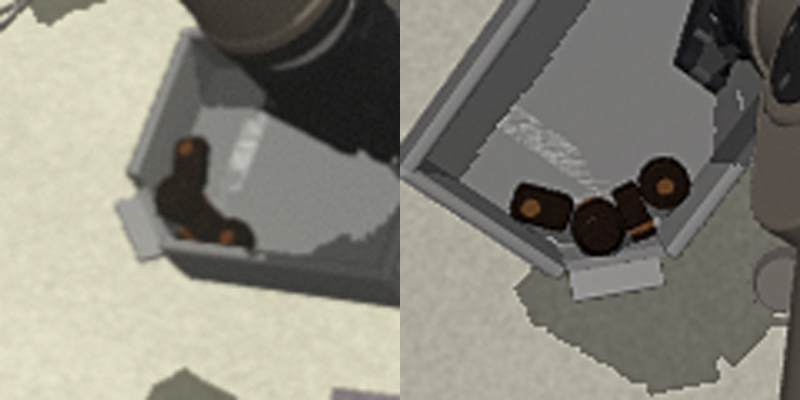

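View pics/fin.png

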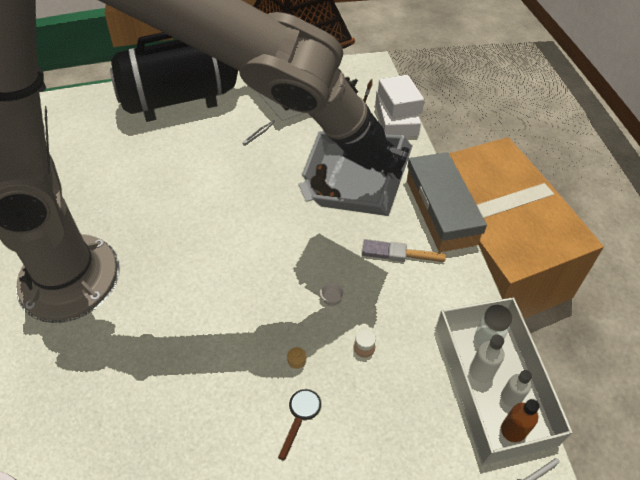

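```bash
python3 -c "
from rig import *
print(robot.finish_job())"
```

```text
the job is handed in; nothing more can be done
None
```

The job is handed in. I picked up the knob and set it down standing in the flat tray. I then gripped the tray by its +x end wall at 90 N, lifted it, tilted it and rocked it until all four fragments gathered in the spout corner. The arm is still holding it there.

**How the tilt was made:** the move commands only turn the tool about its own axis. I tilted it by pushing against the arm's reach limits, where each call let the tool lean about 2.5° more. This raised the tool (TCP) to about 0.89 m before I lowered it again. I tried this out before the first pick and undid it to within about 1°.

**Last checks:**
- **Time:** the clock stood at about 32 s of the 61 s allowed.
- **Tray:** it is tilted 32.7° with the spout lowest. Its lowest point is about 0.19 m above the table, which is more than a hand's breadth.
- **Stillness:** joint speeds were about 0.0015 rad/s or less. The fragments looked the same in pictures before and after a 0.7 s hold.
- **Fragments:** all four are in the tray. They lie in an arc along the spout rather than in a tight heap, because they kept jamming side by side.

| Fragment | Distance of its centre from the spout point |
|---|---|
| knob | about 16 mm |
| stub | about 24 mm |
| toggle | about 43 mm |
| disc | about 45 mm |

- **Bystanders:** those visible in the last side picture look unmoved. The arm hides most of the brush pot there, so I could not check it fully.

No check failed. The networks mislabelled several things, for example toggle, jar and tweezers in the top picture, so I placed the three fragments in the tray by eye from the pictures.

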